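# Put the welding torch's glass nozzles and electrode packs away

## Robot

A 7-joint arm with a two-finger parallel gripper is mounted at the origin on the work surface. World frame = base frame: x ahead of the robot, y to its left, z up, the work surface at z = 0. Lengths are in m, angles in rad, forces in N, time in s.
With the tool pointing down it reaches from about 0.4 to 0.875 m from the base axis. Payload 6.5 kg.
Tool frame: the origin (TCP) lies at the very end of the fingers, on their centre line; the grasp point (between the pads) lies 19 mm behind it (env.grip_depth is the distance from the TCP to the grasp point, in m); z points along the fingers, y is the line along which they close (so a half turn about z gives the same grasp; the last joint's range is limited). The gripper opens to 88 mm and grips with 3 to 60 N. Pads are 18 mm wide; open, the fingers measure 123 mm over their backs; the gripper's body (75 mm by 187 mm) begins 45 mm behind the grasp point.
Start: joints at [1.092, 0.536, -0.004, 1.538, 0.003, 1.067, -0.071], TCP at [0.261, -0.595, 0.239] pointing down, gripper open.
Joint ranges: [-2.7, 2.7], [-0.37, 2.16], [-1.27, 1.26], [0.24, 2.4], [-1.31, 4.45], [0.19, 1.91], [-2.76, 2.76]. Speed limits (rad/s): [2.39, 2.39, 3.14, 3.14, 3.14, 3.14, 3.14].

## Interface

Orientations are given as a unit quaternion [w, x, y, z].
In Python, from bench import telemetry, imaging, workorder, env gives the robot as it stands.
- The arm moves only by the shell command python3 -m jog 'ROWS' [OPENING] [FORCE]. ROWS is JSON, a list of rows, each a list of 4 numbers: the shift along the tool's x, y, z each as a share of 20 mm, from -1 to 1, then the turn about the tool's z as a share of 0.15 rad, from -1 to 1. A call has 1 to 20 rows; each row shifts and turns the commanded pose from where the row before left it, along the tool's axes as they then stand; what a row does not reach is not made up. A row lasts 1/8 s, in which the tool goes at most 62.5 mm and 10.7 degrees, less where a joint would pass 70% of its speed; a pose out of reach is approached as far as the arm can. A call with a number of a shift or a turn outside -1 to 1 is refused whole. A call with a gripper value outside its range is refused whole. OPENING is the opening, from 0 (shut) to 1 (fully open), set as the call begins (- or left out, the last holds). The fingers move at their own pace and stop on an object; FORCE is the grip in N (left out, the last holds). Time passes only in rows, so rows that do not move let the fingers close. It gives the time, the measured TCP pose, the force, the opening and the grip force at its end, in the units of the state.
- telemetry.observe(): the state, without advancing time (a new reading comes with each control period).
- imaging.snapshot(name): name is "side" or "top"; returns the picture (480x640x3 uint8, red, green, blue); there is no depth.
- imaging.camera_model(name): a dict with "fx", "fy", "cx", "cy" (pixels), "camera_from_world" (4x4, takes a point from world to camera coordinates). Camera axes: x right, y down, z forward; pixel columns grow to the right and rows downward; lengths in m; the calibration is good to about 2 mm. A picture is of the moment at which its call begins. camera_model takes no time and is no camera call.
- workorder.close_job(): hands the job in; it is judged then, once.
The state is a dict: "time_s": time; "joint_pos": joint angles; "dq": joint speeds; "joint_efforts": joint torques, N m; "ee_pos": TCP position; "ee_rot": TCP orientation; "force": force on the tool from outside, world axes, zero at the start; "ft_torque": the same for the moment, N m; "finger_gap": finger opening in m; "grip_force": force on a finger pad.
Only numpy, scipy, OpenCV 4.12 (cv2) and the standard library are available. Lean on these libraries where they do the work, as an engineer would, in place of code of your own. Each camera call takes 0.05 s, during which the arm holds its last target. There are 200 camera calls.

## Task

Clear the TIG bench: pull the nozzle drawer fully open, stand every glass nozzle neck up in a cell of its own, then push the drawer fully home again; and stand every electrode pack upright, coloured cap up, in a tube of the holder. The nozzles crack easily: grip each with no more than 10 N and set it down lightly in its cell (under 20 N). Leave the steel tree, the hammer and the magnet where they are.

Things in the scene. Friction and masses are not known exactly. Their poses are not given: they have to be found in the camera images.
- cabinet: Low blue sheet-steel cabinet, 190 deep (x) x 172 wide (y) x 78 mm high, fixed to the table. Origin: on the table, under the middle of its open front (where the back of the drawer's front panel sits when shut); x points to its back, away from the robot, z up.
- drawer (a joint): How far the cabinet's one drawer is pulled out: 0 m fully home, 0.125 m fully open; it moves along the cabinet's -x, towards the robot, needs about 2 N plus 8 N per m/s, and stays where it is left.
- drawer_handle (a point): Middle of the straight part of the steel bar handle on the grey drawer front: bar of 10 mm diameter, 90 mm long across the front (cabinet's y), 50 mm above the table, its centre line 43 mm in front of the front panel (panel 12 mm thick, its top 72 mm above the table). It can be pinched from above. It travels with the drawer; axes as the cabinet's.
- cell0 (a point): Cell of the drawer (front row, right (-y)): centre of its floor, 12 mm above the table. Open-topped, 50 to 52 mm square inside, white walls 4 mm thick that rise 33 mm above the floor. Travels with the drawer; axes as the cabinet's. With the drawer fully open both rows are clear of the cabinet.
- cell1 (a point): Likewise, front row, left.
- cell2 (a point): Likewise, rear row, right.
- cell3 (a point): Likewise, rear row, left.
- tube0 (a point): Electrode holder, three upright square steel tube offcuts in a row on a 75 x 176 x 6 mm plate, fixed to the table: tube 0 (-y end): centre of its floor, 6 mm above the table. Inside 34 x 34 mm, walls 3 mm, mouth 100 mm above the floor; tubes 60 mm apart centre to centre along y of this point.
- tube1 (a point): Likewise, middle tube.
- tube2 (a point): Likewise, +y end tube.
- pack0: Electrode pack with a red cap: stiff white and grey plastic stick, 175 x 18 x 18 mm, about 70 g, lying flat on a fixed 3 mm rubber mat at the start with the cap towards the cabinet (world -y, within about 15 degrees). Origin: the middle of the stick; x runs along it towards the cap, z up as it lies. May be absent.
- pack1: Electrode pack with a yellow cap: stiff white and grey plastic stick, 175 x 18 x 18 mm, about 70 g, lying flat on a fixed 3 mm rubber mat at the start with the cap towards the cabinet (world -y, within about 15 degrees). Origin: the middle of the stick; x runs along it towards the cap, z up as it lies. May be absent.
- pack2: Electrode pack with a green cap: stiff white and grey plastic stick, 175 x 18 x 18 mm, about 70 g, lying flat on a fixed 3 mm rubber mat at the start with the cap towards the cabinet (world -y, within about 15 degrees). Origin: the middle of the stick; x runs along it towards the cap, z up as it lies. May be absent.
- nozzle0: Glass nozzle standing mouth down: amber glass body of 38 mm diameter, 34 mm high, with a white neck of 20 mm diameter on top from 34 to 48 mm, about 60 g. Origin: centre of its underside; z up. May be absent.
- nozzle1: Glass nozzle, the same as nozzle0. May be absent.
- nozzle2: Glass nozzle, the same as nozzle0. May be absent.
- nozzle3: Glass nozzle, the same as nozzle0. May be absent.
- tree: Bystander: sheet-steel fir tree ornament on a round base of 90 mm diameter, 190 mm high. Origin: centre of its underside.
- hammer: Bystander: hammer lying beyond the packs and the holder. Origin: underside.
- magnet: Bystander: red square welding magnet, 90 x 90 x 16 mm, flat on the table. Origin: centre of its underside.

How it is judged:
By the outcome, as a careful person would: the job done as asked, in the order asked, and still so for the second after the job is handed in, with the robot touching nothing.
Of nozzle0, nozzle1, nozzle2, nozzle3 only 2 to 4 are there at a start; the rules pass over those that are not, and their reading is None.
Of pack0, pack1, pack2 only 2 to 3 are there at a start; the rules pass over those that are not, and their reading is None.
At some moment in a run one of pack0, pack1, pack2, nozzle0, nozzle1, nozzle2, nozzle3 may be knocked a few centimetres aside while the robot is not near it.
It also fails if it takes over 210 s, if anything falls off the work surface, if the arm or the gripper's body presses on something with over 40 N, if the wrist force passes 120 N, or if a joint passes its speed limit or range.

## Working session

There is one attempt and no reset: what is moved stays moved. The work goes in short steps, Python scripts to look and compute and a shell command to move; the robot and the scene stay as the last step left them, time stands still between calls to the robot, and variables do not carry over. Pictures are saved under pics/ and viewed, at most 15 in all, crops included, and the job is handed in when it is done.

```bash
ls; mkdir -p pics; python3 - <<'E'
from bench import telemetry, imaging, env
import cv2
for n in("side","top"):
    cv2.imwrite(f"pics/{n}0.png",imaging.snapshot(n)[:,:,::-1]); m=imaging.camera_model(n); print(n,m)
print(telemetry.observe())
E
```

```text
pics
side {'fx': 460.6673035211335, 'fy': 460.6673035211335, 'cx': 314.3669398878807, 'cy': 237.64933316467753, 'camera_from_world': array([[-0.78932777, -0.6136631 ,  0.01947479,  0.45197052],
       [-0.3872649 ,  0.4730069 , -0.79138509,  0.280233  ],
       [ 0.47643212, -0.63220414, -0.61100767,  0.79603867],
       [ 0.        ,  0.        ,  0.        ,  1.        ]])}
top {'fx': 583.0916626232324, 'fy': 583.0916626232324, 'cx': 325.2517468086602, 'cy': 235.50102068087966, 'camera_from_world': array([[-0.01320813, -0.99986371,  0.00990521,  0.01546974],
       [-0.98127573,  0.01105764, -0.19229056,  0.5894198 ],
       [ 0.19215483, -0.01225955, -0.98128804,  1.15044929],
       [ 0.        ,  0.        ,  0.        ,  1.        ]])}
{'time_s': 0.1, 'joint_pos': array([ 1.09179519,  0.53708551, -0.00441103,  1.53874095,  0.00257384,
        1.06732288, -0.07123066]), 'dq': array([ 1.12137683e-03, -1.52025334e-03, -5.51007753e-04, -2.66997167e-03,
       -1.50420985e-03, -2.06594847e-05, -1.69842762e-03]), 'joint_efforts': array([ 1.92047955e-03, -5.72077346e+01,  9.93583314e-01, -2.52229983e+01,
       -5.60971128e-02,  1.34236529e-02,  3.66194354e-05]), 'ee_pos': array([ 0.26052512, -0.59490795,  0.23794314]), 'ee_rot': array([-7.46391792e-04,  9.78774147e-01,  2.04940403e-01, -2.10481130e-04]), 'force': array([0.11266094, 0.78573975, 0.4820768 ]), 'ft_torque': array([ 0.02038827, -0.03725611, -0.02922497]), 'grip_force': 0.0, 'finger_gap': 0.08795707197024344}
```

View pics/top0.png

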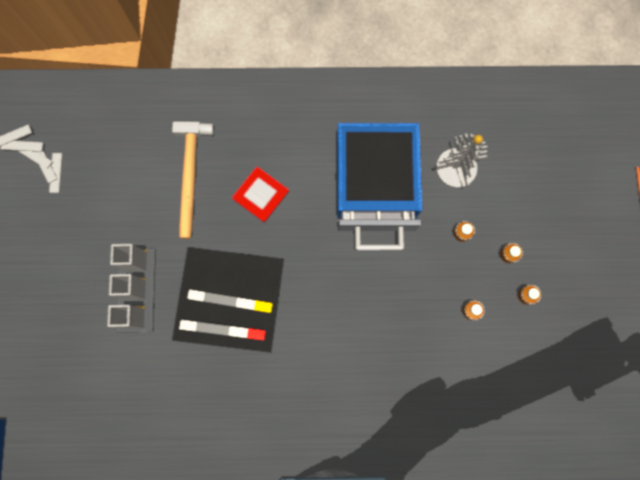

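View pics/side0.png

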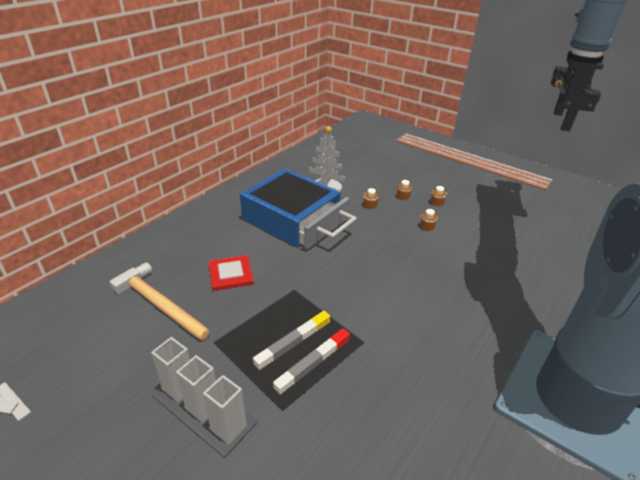

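The pictures show four nozzles, at top-view pixels (465,230), (512,252), (531,294) and (474,310). There are two packs, yellow (230,301) and red (222,330). The tubes are at about (120,255..316), and the drawer is slightly open with its handle at about (380,246). Next I'll measure them.

```bash
cat > h.py <<'E'
import numpy as np, cv2
from bench import telemetry, imaging
def ray(n,u,v):
    m=imaging.camera_model(n);T=m["camera_from_world"];R=T[:3,:3]
    return -R.T@T[:3,3], R.T@np.array([(u-m["cx"])/m["fx"],(v-m["cy"])/m["fy"],1])
def plane(n,u,v,z):
    c,d=ray(n,u,v); return c+d*(z-c[2])/d[2]
def proj(n,p):
    m=imaging.camera_model(n);q=m["camera_from_world"]@np.r_[p,1];return m["fx"]*q[0]/q[2]+m["cx"],m["fy"]*q[1]/q[2]+m["cy"]
def tri(uv1,uv2):
    (c,d),(e,f)=ray("top",*uv1),ray("side",*uv2)
    s=np.linalg.lstsq(np.c_[d,-f],e-c,rcond=None)[0]; a,b=c+d*s[0],e+f*s[1]
    return (a+b)/2,np.linalg.norm(a-b)
def hsv(im): return cv2.cvtColor(im,cv2.COLOR_RGB2HSV)
def blobs(mask,amin=20):
    n,l,s,c=cv2.connectedComponentsWithStats(mask.astype(np.uint8))
    return [(c[i],s[i],l==i) for i in range(1,n) if s[i][4]>=amin]
def rng(h,lo,hi): return cv2.inRange(h,np.array(lo),np.array(hi))>0
def pose():
    s=telemetry.observe();w,x,y,z=s["ee_rot"];return s["ee_pos"],2*np.arctan2(y,x)
def go(x,y,z,yaw=None):
    "units: turn (do first), then tool x,y,z shifts after the turn"
    p,a=pose(); b=a if yaw is None else yaw
    t=(a-b+np.pi/2)%np.pi-np.pi/2; b=a-t
    d=np.array([x,y,z])-p;c,s=np.cos(b),np.sin(b)
    print("turn %.2f  dx %.2f dy %.2f dz %.2f"%(t/.15,(c*d[0]+s*d[1])/.02,(s*d[0]-c*d[1])/.02,-d[2]/.02), "from",p.round(4),"yaw %.3f"%a)
E
cat > meas.py <<'E'
from h import *
np.set_printoptions(precision=4,suppress=True)
t,s=imaging.snapshot("top"),imaging.snapshot("side")
T,S=hsv(t),hsv(s)
amb=[b for b in blobs(rng(T,(5,120,60),(20,255,255)),15)]
for c,st,m in amb:
    if st[4]>1500 or st[2]>40: continue
    y0,x0=int(st[1]),int(st[0]); w=np.zeros(m.shape,bool); w[y0-6:y0+st[3]+6,x0-3:x0+st[2]+3]=1
    wh=w&(T[...,1]<70)&(T[...,2]>150)
    v,u=np.nonzero(wh)
    if len(u)<5: continue
    p=plane("top",u.mean(),v.mean(),.048); print("nozzle",(u.mean(),v.mean()),len(u),p)
    print("   side predicted",proj("side",p))
for name,lo,hi in(("red",(0,150,120),(8,255,255)),("yel",(22,150,120),(35,255,255)),("grn",(45,120,80),(80,255,255)),("blue",(100,150,60),(120,255,255))):
    for n,H in(("top",T),("side",S)):
        for c,st,m in blobs(rng(H,lo,hi),40):
            r=cv2.minAreaRect(np.argwhere(m)[:,::-1].astype(np.float32))
            print(name,n,c,st[4],r)
E
python3 meas.py; python3 - <<'E'
import cv2
t=cv2.imread('pics/top0.png');s=cv2.imread('pics/side0.png')
a=cv2.resize(t[110:260,325:435],None,fx=4,fy=4,interpolation=2)  #440x600
b=cv2.resize(t[230:340,90:160],None,fx=5,fy=5,interpolation=2) #350x550
b=cv2.copyMakeBorder(b,0,50,0,0,0)
cv2.imwrite('pics/c1.png',cv2.hconcat([a,b]))
E
```

```text
nozzle (np.float64(187.64285714285714), np.float64(130.05357142857142)) 112 [0.8266 0.3021 0.048 ]
   side predicted (np.float64(131.4814582519097), np.float64(268.5405951684312))
nozzle (np.float64(479.1), np.float64(143.4)) 30 [ 0.7903 -0.3268  0.048 ]
   side predicted (np.float64(324.4879062341239), np.float64(163.12495963335374))
nozzle (np.float64(466.70454545454544), np.float64(228.5340909090909)) 88 [ 0.6029 -0.2887  0.048 ]
   side predicted (np.float64(371.80851813125685), np.float64(190.04126306923402))
nozzle (np.float64(514.9550561797753), np.float64(250.91011235955057)) 89 [ 0.5542 -0.3866  0.048 ]
   side predicted (np.float64(405.65657033033784), np.float64(181.57050183639643))
nozzle (np.float64(533.625), np.float64(293.09375)) 96 [ 0.466  -0.4184  0.048 ]
   side predicted (np.float64(440.0307497039724), np.float64(187.619369091162))
nozzle (np.float64(476.77884615384613), np.float64(309.25)) 104 [ 0.4344 -0.2992  0.048 ]
   side predicted (np.float64(430.6770909117889), np.float64(210.89929510736565))
red top [260.1993 194.2721] 1099 ((260.02001953125, 193.64001464
[... 377 characters left out ...]
018066406, 337.31536865234375), (13.769808769226074, 18.68133544921875), 52.12501525878906)
yel top [263.1503 306.2487] 193 ((263.2837829589844, 306.29730224609375), (17.426292419433594, 11.014732360839844), 9.462322235107422)
yel side [321.2488 319.1818] 209 ((321.38458251953125, 319.0768737792969), (13.312804222106934, 17.19570541381836), 56.3099365234375)
blue top [378.1656 168.3896] 2500 ((379.0194091796875, 169.47341918945312), (91.99203491210938, 83.17700958251953), 89.24615478515625)
blue top [  1.2419 435.7581] 124 ((2.0, 440.0), (40.0, 4.0), 90.0)
blue side [279.2717 211.6886] 2094 ((286.05096435546875, 202.55316162109375), (88.63155364990234, 66.88119506835938), 27.758541107177734)
```

View pics/c1.png

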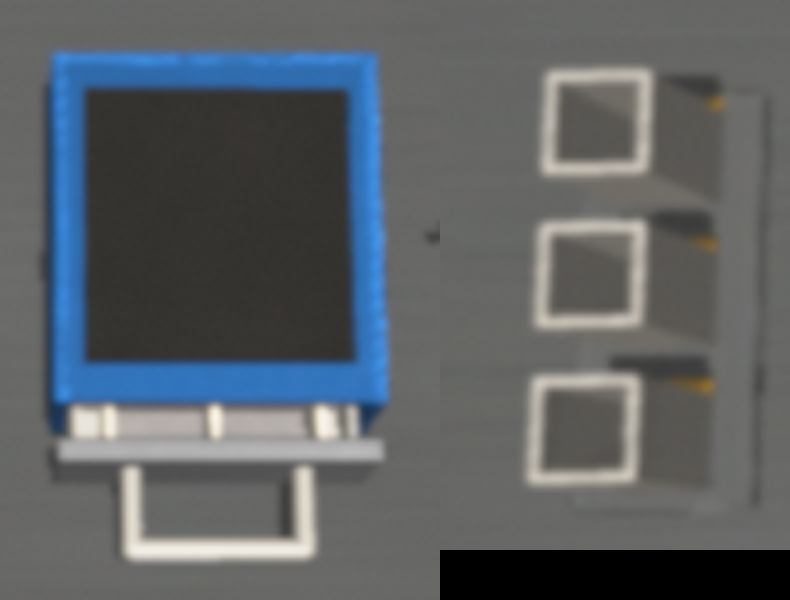

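```bash
python3 - <<'E'
from h import *
np.set_printoptions(precision=4,suppress=True)
P=lambda u,v,z:plane("top",u,v,z)
fl,fr=P(338,210.7,.078),P(422,210.8,.078);rl,rr=P(338,123.7,.078),P(419.5,123.7,.078)
print("cab",fl,fr,rl,rr,"w",np.linalg.norm(fl-fr),np.linalg.norm(rl-rr),"d",np.linalg.norm((fl+fr-rl-rr)/2))
d=(rl+rr-fl-fr)/2;print("yaw",np.degrees(np.arctan2(d[1],d[0])),np.degrees(np.arctan2(-(fl-fr)[0],(fl-fr)[1])))
a,b=P(355.5,247.2,.055),P(403.7,247.2,.055);print("handle",a,b,(a+b)/2,np.linalg.norm(a-b))
print("panel",P(325+57/4,110+450/4,.072),P(325+383/4,110+450/4,.072))
for u,v in((121.2,254.4),(120,284.6),(118.6,316)): p=P(u,v,.106);print("tube",p,proj("side",p))
# packs: full outline in top, z~0.021 top face
t=imaging.snapshot("top");H=hsv(t)
for nm,v0,v1 in(("yel",286,314),("red",317,344)):
    m=np.zeros(H.shape[:2],bool);m[v0:v1,176:276]=(H[v0:v1,176:276,2]>70)
    B=max(blobs(m),key=lambda b:b[1][4])[2]
    r=cv2.minAreaRect(np.argwhere(B)[:,::-1].astype(np.float32));q=cv2.boxPoints(r)
    q=np.array([P(*x,.021) for x in q]);e=sorted([(np.linalg.norm(q[i]-q[i-1]),i) for i in range(4)])
    c1=(q[e[0][1]]+q[e[0][1]-1])/2;c2=(q[e[1][1]]+q[e[1][1]-1])/2
    print(nm,c1,c2,"L",np.linalg.norm(c1-c2),"W",e[0][0],"mid",(c1+c2)/2,"cap",P(*{"yel":(263.2,306.3),"red":(256.4,334)}[nm],.021),np.degrees(np.arctan2(*(c1-c2)[:2])))
print("tree",P(457,168,.0))
go(0.4344,-.2992,.2,0)
E
```

```text
cab [ 0.637  -0.0183  0.078 ] [ 0.635 -0.191  0.078] [ 0.826  -0.0216  0.078 ] [ 0.8245 -0.1942  0.078 ] w 0.17266718780032853 0.17262792267135313 d 0.1892766858791267
yaw -0.9913345837725955 -0.6904134142861277
handle [ 0.5646 -0.054   0.055 ] [ 0.5635 -0.1538  0.055 ] [ 0.5641 -0.1039  0.055 ] 0.0998013681285572
panel [ 0.6135 -0.0207  0.072 ] [ 0.6117 -0.1884  0.072 ]
tube [0.5467 0.4106 0.106 ] (np.float64(170.03531109868047), np.float64(350.17253152123635))
tube [0.4871 0.4097 0.106 ] (np.float64(195.42557827383956), np.float64(369.4243593791708))
tube [0.4265 0.4091 0.106 ] (np.float64(223.29287549948913), np.float64(390.8020592544581))
yel [0.4444 0.1192 0.021 ] [0.4766 0.2997 0.021 ] L 0.1833146147516834 W 0.02614993321565788 mid [0.4605 0.2095 0.021 ] cap [0.4479 0.139  0.021 ] -169.88639815394592
red [0.3885 0.1331 0.021 ] [0.4145 0.3143 0.021 ] L 0.18306243753543552 W 0.025624582053631863 mid [0.4015 0.2237 0.021 ] cap [0.3912 0.1526 0.021 ] -171.83346579809586
tree [ 0.7506 -0.2878  0.    ]
turn 2.75  dx 8.69 dy -14.80 dz 1.92 from [ 0.2606 -0.5952  0.2383] yaw 0.413
```

Everything agrees with the given sizes: cabinet 172 x 189 mm, drawer open by about 17 mm, tubes 60 mm apart. I'll go to the handle at (0.564, -0.104), yaw 1.556.

```bash
python3 -m jog '[[0,0,0,-1],[0,0,0,-1],[0,0,0,-1],[0,0,0,-1],[0,0,0,-1],[0,0,0,-1],[0,0,0,-1],[0,0,0,-0.6],[0,0,0,0],[0,0,0,0]]' 0.4 20; python3 -c "
from h import *
go(.564,-.104,.12,1.556)"
```

```text
time_s: 1.5
ee_pos: [0.2607, -0.5954, 0.2386]
ee_rot: [-0.0, 0.714, 0.7, 0.0]
force: [0.6, -0.4, 0.1]
finger_gap: 0.0353
grip_force: 0.0
turn -0.03  dx 24.79 dy 14.80 dz 5.93 from [ 0.2607 -0.5954  0.2386] yaw 1.551
```

```bash
python3 -m jog '[[1,0.6,0,0],[1,0.6,0,0],[1,0.6,0,0],[1,0.6,0,0],[1,0.6,0,0],[1,0.6,0,0],[1,0.6,0,0],[1,0.6,0,0],[1,0.6,0,0],[1,0.6,0,0],[1,0.6,0,0],[1,0.6,0,0],[1,0.6,0,0],[1,0.6,0,0],[1,0.6,0,0],[1,0.6,0,0],[1,0.6,0,0],[1,0.6,0,0],[1,0.6,0,0],[1,0.6,0,0]]'; python3 -m jog '[[1,0.6,0.5,0],[1,0.6,0.6,0],[1,0.6,0.8,0],[1,0.6,1,0],[0.8,0.4,1,0],[0,0,1,0],[0,0,1,0],[0,0,0,0],[0,0,0,0]]'; python3 -c "
from h import *
go(.564,-.104,.034,1.556)"
```

```text
time_s: 4.0
ee_pos: [0.5082, -0.198, 0.2388]
ee_rot: [0.0, 0.713, 0.701, -0.0]
force: [-0.4, -0.3, 0.3]
finger_gap: 0.0353
grip_force: 0.0
time_s: 5.12
ee_pos: [0.5659, -0.1049, 0.1213]
ee_rot: [0.0, 0.714, 0.701, 0.0]
force: [0.1, -0.1, -0.1]
finger_gap: 0.0352
grip_force: 0.0
turn -0.02  dx 0.04 dy -0.10 dz 4.36 from [ 0.5659 -0.1049  0.1213] yaw 1.552
```

```bash
python3 -m jog '[[0,-0.1,1,0],[0,0,1,0],[0,0,1,0],[0,0,0.8,0],[0,0,0.5,0],[0,0,0,0]]' && python3 -m jog '[[0,0,0,0],[0,0,0,0],[0,0,0,0],[0,0,0,0]]' 0 30 && python3 -m jog '[[0,-0.3,0,0],[0,-0.4,0,0],[0,-0.4,0,0],[0,-0.4,0,0],[0,-0.4,0,0],[0,-0.4,0,0],[0,-0.4,0,0],[0,-0.4,0,0],[0,-0.4,0,0],[0,-0.4,0,0],[0,-0.4,0,0],[0,-0.4,0,0],[0,-0.3,0,0],[0,-0.2,0,0],[0,-0.1,0,0],[0,0,0,0]]'
```

```text
time_s: 5.88
ee_pos: [0.5632, -0.1046, 0.0339]
ee_rot: [-0.001, 0.713, 0.701, -0.0]
force: [0.2, -0.3, -0.9]
finger_gap: 0.0353
grip_force: 0.0
time_s: 6.38
ee_pos: [0.5646, -0.1049, 0.0353]
ee_rot: [0.001, 0.713, 0.701, 0.001]
force: [1.6, -0.4, 2.2]
finger_gap: 0.009
grip_force: 30.0
time_s: 8.38
ee_pos: [0.459, -0.1036, 0.0353]
ee_rot: [0.001, 0.714, 0.701, 0.001]
force: [6.4, -2.6, 0.3]
finger_gap: 0.009
grip_force: 30.0
```

```bash
python3 -m jog '[[0,-0.1,0,0],[0,-0.1,0,0],[0,-0.1,0,0],[0,0,0,0]]'; python3 -m jog '[[0,-0.1,0,0],[0,-0.1,0,0],[0,0,0,0]]'
```

```text
time_s: 8.88
ee_pos: [0.459, -0.1035, 0.0355]
ee_rot: [0.005, 0.714, 0.701, 0.005]
force: [22.0, -4.6, -22.9]
finger_gap: 0.009
grip_force: 30.0
time_s: 9.25
ee_pos: [0.4591, -0.1035, 0.0356]
ee_rot: [0.007, 0.713, 0.701, 0.008]
force: [32.3, -6.8, -37.8]
finger_gap: 0.0088
grip_force: 30.0
```

The drawer is on its stop. I'll relax the pull, release, go up and look.

```bash
python3 -m jog '[[0,0.2,0,0],[0,0.2,0,0],[0,0,0,0]]' && python3 -m jog '[[0,0,0,0],[0,0,0,0]]' 0.35 && python3 -m jog '[[0,0,-1,0],[0,0,-1,0],[0,0,-1,0],[0,0,-1,0],[-1,0,-1,0],[-1,0,-1,0],[-1,0,0,0],[-1,0,0,0],[-1,0,0,0],[-1,0,0,0],[-1,0,0,0],[-1,0,0,0],[0,0,0,0]]' && python3 - <<'E'
from h import *
t=imaging.snapshot("top"); cv2.imwrite("pics/top1.png",cv2.resize(t[100:320,320:480,::-1],None,fx=2.7,fy=2.7,interpolation=2))
E
python3 meas.py | grep -A1 nozzle
```

```text
time_s: 9.62
ee_pos: [0.459, -0.1036, 0.0353]
ee_rot: [0.003, 0.714, 0.701, 0.002]
force: [11.6, -3.8, -5.9]
finger_gap: 0.0091
grip_force: 30.0
time_s: 9.88
ee_pos: [0.4537, -0.1027, 0.0343]
ee_rot: [-0.001, 0.713, 0.701, -0.001]
force: [-0.4, -0.0, 0.3]
finger_gap: 0.0264
grip_force: 0.0
time_s: 11.5
ee_pos: [0.4518, -0.264, 0.1543]
ee_rot: [-0.0, 0.714, 0.7, -0.0]
force: [0.0, 0.1, -0.1]
finger_gap: 0.0309
grip_force: 0.0
nozzle (np.float64(187.61946902654867), np.float64(130.0796460176991)) 113 [0.8265 0.3021 0.048 ]
   side predicted (np.float64(131.47838019841606), np.float64(268.56421290200853))
nozzle (np.float64(479.0810810810811), np.float64(143.24324324324326)) 37 [ 0.7906 -0.3268  0.048 ]
   side predicted (np.float64(324.3869783501133), np.float64(163.0895542348272))
nozzle (np.float64(466.69662921348316), np.float64(228.35955056179776)) 89 [ 0.6033 -0.2887  0.048 ]
   side predicted (np.float64(371.6914783162466), np.float64(189.99331291524152))
```

View pics/top1.png

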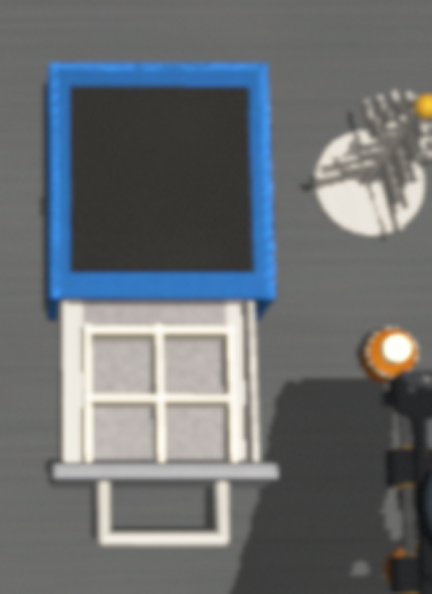

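The drawer is fully open, and the crossing of the cell walls is at crop (160,398), outer walls at u=88 and 235, v=330.

```bash
python3 - <<'E'
from h import *
np.set_printoptions(precision=4,suppress=True)
P=lambda u,v,z=.045:plane("top",320+u/2.7,100+v/2.7,z)
print("cross",P(160,398),"left",P(88,398),"right",P(235,400),"rear",P(160,329),"rl",P(88,330),"rr",P(233,330),"panel",P(165,470,.072), "handle",P(163,539,.055))
go(.4344,-.2992,.036,1.552)
E
```

```text
cross [ 0.5654 -0.1042  0.045 ] left [ 0.566  -0.0486  0.045 ] right [ 0.5631 -0.1622  0.045 ] rear [ 0.6199 -0.1059  0.045 ] rl [ 0.6197 -0.0498  0.045 ] rr [ 0.6185 -0.1628  0.045 ] panel [ 0.506  -0.1034  0.072 ] handle [ 0.4559 -0.1021  0.055 ]
turn 0.01  dx -1.89 dy -0.88 dz 5.93 from [ 0.4526 -0.2617  0.1546] yaw 1.554
```

```bash
python3 -m jog '[[0,0,0,1],[0,0,0,1],[0,0,0,1],[0,0,0,1],[0,0,0,1],[0,0,0,1],[0,0,0,1],[0,0,0,1],[0,0,0,1],[0,0,0,1],[0,0,0,0.35],[0,0,0,0],[0,0,0,0]]' 0.45 6; python3 -m jog '[[-0.5,1,0,0],[-0.4,0.9,0,0],[0,0,0,0],[0,0,0,0]]'; python3 -c "
from h import *
go(.4344,-.2992,.036,0)"
```

```text
time_s: 13.28
ee_pos: [0.4528, -0.2621, 0.1547]
ee_rot: [-0.0, 1.0, 0.001, -0.0]
force: [0.5, -0.1, 0.2]
finger_gap: 0.0398
grip_force: 0.0
time_s: 13.78
ee_pos: [0.4352, -0.2998, 0.1547]
ee_rot: [-0.0, 1.0, 0.001, 0.0]
force: [0.9, 0.5, -0.2]
finger_gap: 0.0397
grip_force: 0.0
turn 0.01  dx -0.04 dy -0.03 dz 5.93 from [ 0.4352 -0.2998  0.1547] yaw 0.001
```

```bash
python3 -m jog '[[-0.04,0,1,0],[0,0,1,0],[0,0,1,0],[0,0,1,0],[0,0,0.9,0],[0,0,0.6,0],[0,0,0.4,0],[0,0,0,0],[0,0,0,0]]' && python3 -m jog '[[0,0,0,0],[0,0,0,0],[0,0,0,0],[0,0,0,0]]' 0.1 6; python3 -c "
from h import *
t=imaging.snapshot('top');cv2.imwrite('pics/a.png',t[:,:,::-1])"; python3 -m jog '[[0,0,-0.3,0],[0,0,-0.7,0],[0,0,-1,0],[0,0,-1,0],[0,0,-1,0],[0,0,0,0]]';  python3 -c "
from h import *
go(.538,-.132,.105,0);go(.593,-.077,.105,0)"
```

```text
time_s: 14.9
ee_pos: [0.4343, -0.301, 0.0372]
ee_rot: [0.0, 1.0, 0.0, 0.0]
force: [0.1, -0.9, 0.6]
finger_gap: 0.0403
grip_force: 0.0
time_s: 15.4
ee_pos: [0.4341, -0.3008, 0.0368]
ee_rot: [0.0, 1.0, 0.0, 0.0]
force: [0.0, 1.0, 2.2]
finger_gap: 0.0197
grip_force: 6.0
time_s: 16.2
ee_pos: [0.435, -0.3016, 0.1187]
ee_rot: [0.001, 1.0, 0.0, 0.002]
force: [0.8, -0.1, -0.4]
finger_gap: 0.0194
grip_force: 6.0
turn 0.00  dx 5.15 dy -8.48 dz 0.68 from [ 0.435  -0.3016  0.1187] yaw 0.000
turn 0.00  dx 7.90 dy -11.23 dz 0.68 from [ 0.435  -0.3016  0.1187] yaw 0.000
```

```bash
python3 -m jog '[[0,0,-0.5,0],[0.5,-0.8,-0.3,0],[0.7,-1,0,0],[0.7,-1,0,0],[0.7,-1,0,0],[0.7,-1,0,0],[0.7,-1,0,0],[0.7,-1,0,0],[0.7,-1,0,0],[0.7,-1,0,0],[0.7,-1,0,0],[0.7,-1,0,0],[0.7,-0.43,0,0],[0.4,0,0,0],[0,0,0,0],[0,0,0,0]]'; python3 -c "
from h import *
go(.593,-.077,.0495,0)"
```

```text
time_s: 18.2
ee_pos: [0.6053, -0.0773, 0.1325]
ee_rot: [0.0, 1.0, -0.001, -0.0]
force: [0.1, -0.1, 0.6]
finger_gap: 0.0199
grip_force: 6.0
turn -0.01  dx -0.62 dy -0.02 dz 4.15 from [ 0.6053 -0.0773  0.1325] yaw -0.001
```

```bash
python3 -m jog '[[-0.6,0,0.5,0],[0,0,1,0],[0,0,1,0],[0,0,0.7,0],[0,0,0.5,0],[0,0,0.2,0],[0,0,0.1,0],[0,0,0.1,0],[0,0,0,0],[0,0,0,0]]'; python3 -c "
from h import *
go(.593,-.077,.0490,0)
t=imaging.snapshot('top'); s=imaging.snapshot('side')
a=cv2.resize(t[180:260,330:430],None,fx=4,fy=4);b=cv2.resize(s[150:250,270:370],None,fx=4,fy=3.2)
cv2.imwrite('pics/b.png',cv2.hconcat([a,b])[:,:,::-1])"
```

```text
time_s: 19.45
ee_pos: [0.5941, -0.0762, 0.051]
ee_rot: [0.0, 1.0, 0.0, 0.0]
force: [-0.1, -0.7, -0.8]
finger_gap: 0.0196
grip_force: 6.0
turn 0.00  dx -0.05 dy 0.04 dz 0.10 from [ 0.5941 -0.0762  0.051 ] yaw 0.000
```

View pics/b.png

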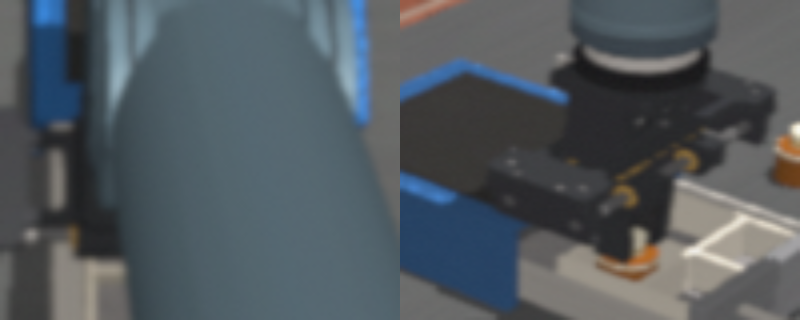

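The nozzle sits in the rear-left cell with only the top of its body above the wall. I'll lower the last millimetre or two and release.

```bash
python3 -m jog '[[0,0,0.05,0],[0,0,0.04,0],[0,0,0,0],[0,0,0,0]]'; python3 -m jog '[[0,0,0,0],[0,0,0,0],[0,0,0,0]]' 0.38; python3 -m jog '[[0,0,-0.4,0],[0,0,-1,0],[0,0,-1,0],[0,0,-1,0],[0,0,-1,0],[0,0,0,0],[0,0,0,0]]';python3 -c "
from h import *
go(.6031,-.2887,.036,0)"; python3 meas.py | grep nozz
```

```text
time_s: 20.05
ee_pos: [0.594, -0.0761, 0.0489]
ee_rot: [-0.0, 1.0, 0.0, 0.0]
force: [-0.4, -0.0, -0.5]
finger_gap: 0.0198
grip_force: 6.0
time_s: 20.42
ee_pos: [0.5939, -0.0762, 0.0489]
ee_rot: [0.0, 1.0, 0.0, -0.0]
force: [0.1, 0.7, 0.2]
finger_gap: 0.0336
grip_force: 0.0
time_s: 21.3
ee_pos: [0.5936, -0.0761, 0.1368]
ee_rot: [0.0, 1.0, 0.0, -0.0]
force: [-0.9, 1.2, -0.2]
finger_gap: 0.0335
grip_force: 0.0
turn 0.00  dx 0.48 dy 10.63 dz 5.04 from [ 0.5936 -0.0761  0.1368] yaw 0.000
nozzle (np.float64(187.61946902654867), np.float64(130.0796460176991)) 113 [0.8265 0.3021 0.048 ]
nozzle (np.float64(478.8484848484849), np.float64(142.96969696969697)) 33 [ 0.7913 -0.3263  0.048 ]
nozzle (np.float64(466.73333333333335), np.float64(228.46666666666667)) 90 [ 0.603  -0.2888  0.048 ]
nozzle (np.float64(356.5882352941176), np.float64(245.05882352941177)) 17 [ 0.5703 -0.0568  0.048 ]
nozzle (np.float64(515.1304347826087), np.float64(250.92391304347825)) 92 [ 0.5542 -0.3869  0.048 ]
nozzle (np.float64(533.5773195876288), np.float64(293.0618556701031)) 97 [ 0.466  -0.4183  0.048 ]
```

```bash
python3 -m jog '[[0.08,1,0,0],[0.1,1,0,0],[0.1,1,0,0],[0.1,1,0,0],[0.1,1,0,0],[0,1,0,0],[0,1,0,0],[0,1,0,0],[0,1,0,0],[0,1,0,0],[0,0.63,0,0],[0,0,1,0],[0,0,0.5,0],[0,0,0,0],[0,0,0,0]]' 0.45; python3 -c "
from h import *
go(.6031,-.2887,.0365,0)
a=hsv(imaging.snapshot('side'))
print([ (b[0].round(),b[1][4]) for b in blobs(rng(a,(5,120,60),(20,255,255)),15) if b[0][1]>150])"
```

```text
time_s: 23.28
ee_pos: [0.6039, -0.2881, 0.107]
ee_rot: [-0.0, 1.0, 0.001, 0.0]
force: [-0.6, -0.3, 0.5]
finger_gap: 0.0394
grip_force: 0.0
turn 0.01  dx -0.04 dy 0.03 dz 3.52 from [ 0.6039 -0.2881  0.107 ] yaw 0.001
[(array([ 65., 156.]), np.int32(898)), (array([265., 151.]), np.int32(210)), (array([477., 166.]), np.int32(229)), (array([197., 156.]), np.int32(361)), (array([100., 163.]), np.int32(697)), (array([217., 161.]), np.int32(300)), (array([130., 169.]), np.int32(607)), (array([235., 166.]), np.int32(265)), (array([157., 175.]), np.int32(455)), (array([ 16., 175.]), np.int32(578)), (array([180., 180.]), np.int32(382)), (array([ 41., 187.]), np.int32(926)), (array([202., 184.]), np.int32(338)), (array([ 78., 192.]), np.int32(802)), (array([110., 197.]), np.int32(600)), (array([404., 187.]), np.int32(44)), (array([138., 200.]), np.int32(485)), (array([163., 204.]), np.int32(420)), (array([403., 195.]), np.int32(90)), (array([438., 193.]), np.int32(46)), (array([371., 196.]), np.int32(48)), (array([  4., 204.]), np.int32(129)), (array([437., 201.]), np.int32(93)), (array([ 23., 216.]), np.int32(815)), (array([370., 204.]), np.int32(97)), (array([180., 206.]), np.int32(22)), (array([ 55., 222.]), np.int32(762)), (array([ 89., 224.]), np.int32(615)), (array([119., 227.]), np.int32(525)), (array([144., 225.]), np.int32(40)), (array([326., 230.]), np.int32(59)), (array([ 12., 243.]), np.int32(372)), (array([ 32., 253.]), np.int32(808)), (array([ 68., 253.]), np.int32(675)), (array([ 98., 250.]), np.int32(53)), (array([ 19., 279.]), np.int32(585)), (array([ 44., 279.]), np.int32(77)), (array([169., 309.]), np.int32(517)), (array([  6., 299.]), np.int32(29))]
```

Now I'll pick this one up, lift it and carry it to the rear-right cell (0.592, -0.133).

```bash
python3 -m jog '[[0,0,1,0],[0,0,1,0],[0,0,0.8,0],[0,0,0.5,0],[0,0,0.22,0],[0,0,0,0],[0,0,0,0]]' && python3 -m jog '[[0,0,0,0],[0,0,0,0],[0,0,0,0],[0,0,0,0]]' 0.1 6;  python3 -m jog '[[0,0,-0.3,0],[0,0,-0.7,0],[0,0,-1,0],[0,0,-1,0],[0,0,-1,0],[0,0,-0.7,0],[0,-0.5,0,0],[0,-1,0,0],[0,-1,0,0],[0,-1,0,0],[-0.2,-1,0,0],[-0.2,-1,0,0],[-0.2,-1,0,0],[0,-1,0,0],[0,-0.3,0,0],[0,0,0,0],[0,0,0,0]]';  python3 -c "
from h import *
go(.5925,-.133,.0490,0)"
```

```text
time_s: 24.2
ee_pos: [0.604, -0.289, 0.0371]
ee_rot: [0.0, 1.0, 0.0, 0.001]
force: [-0.3, 0.2, 0.6]
finger_gap: 0.0395
grip_force: 0.0
time_s: 24.7
ee_pos: [0.6038, -0.2889, 0.0368]
ee_rot: [0.0, 1.0, 0.0, 0.0]
force: [-0.2, -0.4, 1.3]
finger_gap: 0.0196
grip_force: 6.0
time_s: 26.82
ee_pos: [0.5915, -0.1339, 0.1305]
ee_rot: [0.0, 1.0, -0.001, 0.0]
force: [-0.0, -0.6, -0.1]
finger_gap: 0.0194
grip_force: 6.0
turn -0.01  dx 0.05 dy -0.05 dz 4.08 from [ 0.5915 -0.1339  0.1305] yaw -0.001
```

```bash
python3 -m jog '[[0.05,-0.05,0.5,0],[0,0,1,0],[0,0,1,0],[0,0,0.7,0],[0,0,0.5,0],[0,0,0.2,0],[0,0,0.1,0],[0,0,0.06,0],[0,0,0,0],[0,0,0,0]]' && python3 -m jog '[[0,0,0,0],[0,0,0,0],[0,0,0,0]]' 0.38; python3 -m jog '[[0,0,-0.4,0],[0,0,-1,0],[0,0,-1,0],[0,0,-1,0],[0,0,-1,0],[-0.1,1,0,0],[-0.2,1,0,0],[-0.2,1,0,0],[-0.2,1,0,0],[-0.2,1,0,0],[-0.2,1,0,0],[-0.2,1,0,0],[-0.2,1,0,0],[-0.2,1,0,0],[-0.2,1,0,0],[0,1,0,0],[0,1,0,0],[0,0.7,0,0],[0,0,0.6,0],[0,0,0,0]]'; python3 -c "
from h import *
go(.5542,-.3869,.0365,0)"; python3 meas.py | grep nozz
```

```text
time_s: 28.08
ee_pos: [0.5927, -0.1318, 0.0496]
ee_rot: [0.0, 1.0, 0.0, 0.0]
force: [-0.1, -0.2, -0.9]
finger_gap: 0.0194
grip_force: 6.0
time_s: 28.45
ee_pos: [0.5926, -0.1317, 0.0494]
ee_rot: [0.0, 1.0, 0.0, 0.0]
force: [-0.3, 0.5, -0.3]
finger_gap: 0.0336
grip_force: 0.0
time_s: 30.95
ee_pos: [0.554, -0.3841, 0.1235]
ee_rot: [-0.001, 1.0, 0.001, -0.001]
force: [-0.4, -0.1, -0.1]
finger_gap: 0.0333
grip_force: 0.0
turn 0.01  dx 0.01 dy 0.14 dz 4.35 from [ 0.554  -0.3841  0.1235] yaw 0.001
nozzle (np.float64(187.61946902654867), np.float64(130.0796460176991)) 113 [0.8265 0.3021 0.048 ]
nozzle (np.float64(479.0810810810811), np.float64(143.24324324324326)) 37 [ 0.7906 -0.3268  0.048 ]
nozzle (np.float64(364.18683651804673), np.float64(234.01061571125265)) 471 [ 0.5936 -0.0733  0.048 ]
nozzle (np.float64(391.2234273318872), np.float64(235.09761388286333)) 461 [ 0.5907 -0.1297  0.048 ]
nozzle (np.float64(513.6), np.float64(254.65)) 20 [ 0.5463 -0.3832  0.048 ]
nozzle (np.float64(533.625), np.float64(293.09375)) 96 [ 0.466  -0.4184  0.048 ]
nozzle (np.float64(252.33333333333334), np.float64(326.1)) 30 [0.4063 0.1581 0.048 ]
```

```bash
python3 -m jog '[[0,0.1,1,0],[0,0,1,0],[0,0,1,0],[0,0,0.7,0],[0,0,0.45,0],[0,0,0.2,0],[0,0,0,0],[0,0,0,0]]' 0.45 && python3 -m jog '[[0,0,0,0],[0,0,0,0],[0,0,0,0],[0,0,0,0]]' 0.1 6;  python3 -m jog '[[0,0,-0.3,0],[0,0,-0.7,0],[0,0,-1,0],[0,0,-1,0],[0,0,-1,0],[0,0,-0.7,0],[0,0,0,0]]';  python3 -c "
from h import *
go(.539,-.076,.0490,0)"
```

```text
time_s: 32.05
ee_pos: [0.555, -0.3881, 0.039]
ee_rot: [0.0, 1.0, 0.0, 0.0]
force: [0.7, -0.2, 0.3]
finger_gap: 0.0395
grip_force: 0.0
time_s: 32.55
ee_pos: [0.5548, -0.3877, 0.0385]
ee_rot: [0.0, 1.0, 0.0, 0.0]
force: [-0.6, 0.2, 1.9]
finger_gap: 0.0196
grip_force: 6.0
time_s: 33.42
ee_pos: [0.5553, -0.3882, 0.1339]
ee_rot: [0.001, 1.0, 0.0, 0.001]
force: [-0.2, 0.4, -0.7]
finger_gap: 0.0195
grip_force: 6.0
turn 0.00  dx -0.82 dy -15.61 dz 4.24 from [ 0.5553 -0.3882  0.1339] yaw 0.000
```

```bash
python3 -m jog '[[0,-0.6,0,0],[-0.1,-1,0,0],[-0.1,-1,0,0],[-0.1,-1,0,0],[-0.1,-1,0,0],[-0.1,-1,0,0],[-0.1,-1,0,0],[-0.1,-1,0,0],[-0.1,-1,0,0],[0,-1,0,0],[0,-1,0,0],[0,-1,0,0],[0,-1,0,0],[0,-1,0,0],[0,-1,0,0],[0,-1,0,0],[0,0,0,0],[0,0,0,0]]';  python3 -c "
from h import *
go(.539,-.076,.051,0)"
```

```text
time_s: 35.67
ee_pos: [0.5385, -0.0765, 0.1323]
ee_rot: [0.0, 1.0, -0.0, -0.0]
force: [0.4, -0.1, 0.1]
finger_gap: 0.0194
grip_force: 6.0
turn -0.00  dx 0.03 dy -0.03 dz 4.07 from [ 0.5385 -0.0765  0.1323] yaw -0.000
```

```bash
python3 -m jog '[[0,0,0.5,0],[0,0,1,0],[0,0,1,0],[0,0,0.7,0],[0,0,0.5,0],[0,0,0.2,0],[0,0,0.1,0],[0,0,0.07,0],[0,0,0,0],[0,0,0,0]]' && python3 -m jog '[[0,0,0,0],[0,0,0,0],[0,0,0,0]]' 0.38; python3 -m jog '[[0,0,-0.4,0],[0,0,-1,0],[0,0,-1,0],[0,0,-1,0],[0,0,-1,0],[0,0.6,0,0],[-0.2,1,0,0],[-0.2,1,0,0],[-0.2,1,0,0],[-0.2,1,0,0],[-0.2,1,0,0],[-0.2,1,0,0],[-0.2,1,0,0],[-0.2,1,0,0],[-0.2,1,0,0],[-0.2,1,0,0]]';  python3 -m jog '[[-0.3,1,0,0],[-0.3,1,0,0],[-0.3,1,0,0],[-0.3,1,0,0],[-0.3,1,0,0],[-0.15,1,0,0],[0,0.5,0,0],[0,0,0.6,0],[0,0,0,0],[0,0,0,0]]' 0.45; python3 -c "
from h import *
go(.466,-.4184,.0365,0)"; python3 meas.py | grep nozz
```

```text
time_s: 36.92
ee_pos: [0.5387, -0.0758, 0.0511]
ee_rot: [0.0, 1.0, 0.0, 0.0]
force: [0.6, 0.3, 0.3]
finger_gap: 0.0197
grip_force: 6.0
time_s: 37.3
ee_pos: [0.5385, -0.0758, 0.0509]
ee_rot: [0.0, 1.0, 0.0, 0.0]
force: [-0.4, -0.1, 0.9]
finger_gap: 0.0337
grip_force: 0.0
time_s: 39.3
ee_pos: [0.4979, -0.2891, 0.1385]
ee_rot: [-0.0, 1.0, -0.0, -0.0]
force: [0.8, 0.7, 0.7]
finger_gap: 0.0332
grip_force: 0.0
time_s: 40.55
ee_pos: [0.4659, -0.4167, 0.1266]
ee_rot: [-0.0, 1.0, 0.001, -0.0]
force: [-0.2, -0.4, 0.0]
finger_gap: 0.0397
grip_force: 0.0
turn 0.01  dx 0.00 dy 0.08 dz 4.50 from [ 0.4659 -0.4167  0.1266] yaw 0.002
nozzle (np.float64(187.61946902654867), np.float64(130.0796460176991)) 113 [0.8265 0.3021 0.048 ]
nozzle (np.float64(478.8484848484849), np.float64(142.96969696969697)) 33 [ 0.7913 -0.3263  0.048 ]
nozzle (np.float64(364.12393162393164), np.float64(234.06623931623932)) 468 [ 0.5935 -0.0731  0.048 ]
nozzle (np.float64(391.1308203991131), np.float64(235.15964523281596)) 451 [ 0.5905 -0.1295  0.048 ]
nozzle (np.float64(365.72294372294374), np.float64(260.7640692640693)) 462 [ 0.5371 -0.075   0.048 ]
nozzle (np.float64(252.3448275862069), np.float64(326.0)) 29 [0.4065 0.1581 0.048 ]
```

```bash
python3 -m jog '[[0,0.03,1,0],[0,0,1,0],[0,0,1,0],[0,0,0.8,0],[0,0,0.5,0],[0,0,0.2,0],[0,0,0,0],[0,0,0,0]]' 0.45 && python3 -m jog '[[0,0,0,0],[0,0,0,0],[0,0,0,0],[0,0,0,0]]' 0.1 6;  python3 -m jog '[[0,0,-0.3,0],[0,0,-0.7,0],[0,0,-1,0],[0,0,-1,0],[0,0,-1,0],[0,0,-0.7,0],[0,0,0,0]]';  python3 -c "
from h import *
go(.538,-.132,.0490,0)"
```

```text
time_s: 41.65
ee_pos: [0.466, -0.4188, 0.0376]
ee_rot: [0.0, 1.0, 0.0, 0.0]
force: [-0.1, 0.1, -0.2]
finger_gap: 0.04
grip_force: 0.0
time_s: 42.15
ee_pos: [0.4658, -0.4186, 0.0371]
ee_rot: [0.0, 1.0, 0.0, 0.0]
force: [-0.1, -0.1, 1.1]
finger_gap: 0.0198
grip_force: 6.0
time_s: 43.02
ee_pos: [0.4662, -0.4189, 0.1323]
ee_rot: [0.001, 1.0, 0.0, 0.001]
force: [-0.2, 0.2, -1.0]
finger_gap: 0.0196
grip_force: 6.0
turn 0.00  dx 3.59 dy -14.35 dz 4.17 from [ 0.4662 -0.4189  0.1323] yaw 0.000
```

```bash
python3 -m jog '[[0,-0.35,0,0],[0.3,-1,0,0],[0.3,-1,0,0],[0.3,-1,0,0],[0.3,-1,0,0],[0.3,-1,0,0],[0.3,-1,0,0],[0.3,-1,0,0],[0.3,-1,0,0],[0.3,-1,0,0],[0.3,-1,0,0],[0.3,-1,0,0],[0.3,-1,0,0],[0,-1,0,0],[0,-1,0,0],[0,0,0,0],[0,0,0,0]]';  python3 -c "
from h import *
go(.538,-.132,.0495,0)"
```

```text
time_s: 45.15
ee_pos: [0.5374, -0.1321, 0.131]
ee_rot: [0.0, 1.0, -0.0, -0.0]
force: [1.1, -0.6, -0.7]
finger_gap: 0.0196
grip_force: 6.0
turn -0.00  dx 0.03 dy -0.01 dz 4.07 from [ 0.5374 -0.1321  0.131 ] yaw -0.000
```

```bash
python3 -m jog '[[0,0,0.5,0],[0,0,1,0],[0,0,1,0],[0,0,0.7,0],[0,0,0.5,0],[0,0,0.2,0],[0,0,0.1,0],[0,0,0.07,0],[0,0,0,0],[0,0,0,0]]' && python3 -m jog '[[0,0,0,0],[0,0,0,0],[0,0,0,0]]' 0.38; python3 -m jog '[[0,0,-0.4,0],[0,0,-1,0],[0,0,-1,0],[0,0,-1,0],[0,0,-1,0],[-1,-0.4,0,0],[-1,-0.4,0,0],[-1,-0.4,0,0],[-1,-0.2,0,0]]';  python3 -m jog '[[0,0,0,-1],[0,0,0,-1],[0,0,0,-1],[0,0,0,-1],[0,0,0,-1],[0,0,0,-1],[0,0,0,-1],[0,0,0,-1],[0,0,0,-1],[0,0,0,-1],[0,0,0,-0.35],[0,0,0,0],[0,0,0,0]]' 0.4; python3 -c "
from h import *
go(.4565,-.103,.034,1.556)
t=imaging.snapshot('top'); s=imaging.snapshot('side')
a=cv2.resize(t[180:290,320:430],None,fx=4,fy=4);b=cv2.resize(s[150:260,260:370],None,fx=3.6,fy=4)
cv2.imwrite('pics/c.png',cv2.resize(cv2.hconcat([a,b]),(790,440))[:,:,::-1])"; python3 meas.py | egrep 'nozz|red|yel'
```

```text
time_s: 46.4
ee_pos: [0.5377, -0.1314, 0.0498]
ee_rot: [0.0, 1.0, 0.0, 0.0]
force: [0.7, 0.5, -0.4]
finger_gap: 0.0196
grip_force: 6.0
time_s: 46.78
ee_pos: [0.5375, -0.1314, 0.0495]
ee_rot: [0.0, 1.0, 0.0, 0.0]
force: [-1.0, -0.9, -0.2]
finger_gap: 0.0336
grip_force: 0.0
time_s: 47.9
ee_pos: [0.457, -0.103, 0.1381]
ee_rot: [0.0, 1.0, 0.0, 0.0]
force: [0.7, 0.9, -1.3]
finger_gap: 0.0337
grip_force: 0.0
time_s: 49.52
ee_pos: [0.4576, -0.1035, 0.1378]
ee_rot: [0.0, 0.714, 0.7, 0.0]
force: [-0.2, 0.3, -1.0]
finger_gap: 0.035
grip_force: 0.0
turn -0.03  dx 0.02 dy -0.06 dz 5.19 from [ 0.4576 -0.1035  0.1378] yaw 1.552
nozzle (np.float64(187.61946902654867), np.float64(130.0796460176991)) 113 [0.8265 0.3021 0.048 ]
   side predicted (np.float64(131.47838019841606), np.float64(268.56421290200853))
nozzle (np.float64(478.8484848484849), np.float64(142.96969696969697)) 33 [ 0.7913 -0.3263  0.048 ]
   side predicted (np.float64(324.12123015257635), np.float64(163.0820079779254))
nozzle (np.float64(362.58), np.float64(230.2)) 350 [ 0.6018 -0.0701  0.048 ]
   side predicted (np.float64(323.1503
[... 681 characters left out ...]
5878906), 36.86989974975586)
red top [256.0649 335.2857] 154 ((256.1919860839844, 335.4440002441406), (17.173006057739258, 9.212600708007812), 10.304845809936523)
red side [230.2228 273.8556] 817 ((230.49876403808594, 272.3251647949219), (30.162559509277344, 41.436431884765625), 81.46923065185547)
red side [341.4868 337.8836] 189 ((341.6418762207031, 337.8986511230469), (12.438497543334961, 17.669641494750977), 54.46232223510742)
yel top [264.6851 326.2155] 181 ((264.4459533691406, 326.3243408203125), (17.755090713500977, 10.685934066772461), 9.462322235107422)
yel side [338.8611 326.2431] 144 ((338.558837890625, 326.2353210449219), (11.399174690246582, 17.46256446838379), 75.96376037597656)
```

View pics/c.png

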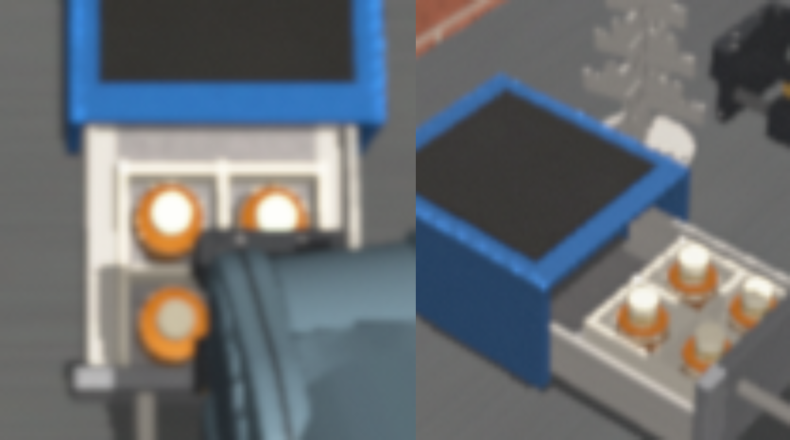

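All four nozzles are standing in their cells. The yellow pack has been knocked against the red one. Next I'll push the drawer home.

```bash
python3 -m jog '[[0,0,1,0],[0,0,1,0],[0,0,1,0],[0,0,1,0],[0,0,0.7,0],[0,0,0.4,0],[0,0,0,0]]' && python3 -m jog '[[0,0,0,0],[0,0,0,0],[0,0,0,0],[0,0,0,0]]' 0 25 && python3 -m jog '[[0,0.1,0,0],[0,0.2,0,0],[0,0.3,0,0],[0,0.4,0,0],[0,0.4,0,0],[0,0.4,0,0],[0,0.4,0,0],[0,0.4,0,0],[0,0.4,0,0],[0,0.4,0,0],[0,0.4,0,0],[0,0.4,0,0],[0,0.4,0,0],[0,0.4,0,0],[0,0.4,0,0],[0,0.4,0,0],[0,0.3,0,0],[0,0.2,0,0],[0,0.1,0,0],[0,0,0,0]]'; python3 -m jog '[[0,0.2,0,0],[0,0.2,0,0],[0,0.1,0,0],[0,0,0,0]]'
```

```text
time_s: 50.6
ee_pos: [0.4574, -0.1033, 0.0353]
ee_rot: [-0.0, 0.713, 0.701, -0.0]
force: [-0.0, 0.0, -0.6]
finger_gap: 0.0352
grip_force: 0.0
time_s: 51.1
ee_pos: [0.459, -0.1035, 0.036]
ee_rot: [0.001, 0.713, 0.701, 0.001]
force: [4.7, -1.7, -1.4]
finger_gap: 0.009
grip_force: 25.0
time_s: 53.6
ee_pos: [0.584, -0.105, 0.0359]
ee_rot: [-0.001, 0.713, 0.701, -0.001]
force: [-4.4, 1.5, 10.1]
finger_gap: 0.009
grip_force: 25.0
time_s: 54.1
ee_pos: [0.584, -0.1051, 0.0355]
ee_rot: [-0.008, 0.713, 0.701, -0.009]
force: [-33.1, 3.5, 40.0]
finger_gap: 0.0091
grip_force: 25.0
```

```bash
python3 -m jog '[[0,-0.25,0,0],[0,-0.2,0,0],[0,0,0,0]]' && python3 -m jog '[[0,0,0,0],[0,0,0,0]]' 0.4 && python3 -m jog '[[0,0,-0.6,0],[0,0,-1,0],[0,0,-1,0],[0,0,-1,0],[0,0,-1,0],[0,0,-1,0],[0,0,-1,0],[0,0,-1,0],[0,0,0,0]]' && python3 - <<'E'
from h import *
t=imaging.snapshot("top");s=imaging.snapshot("side"); 
a=cv2.resize(t[280:350,170:290],(480,280),interpolation=2);c=cv2.resize(t[200:260,330:430],(300,180));b=cv2.resize(s[290:410,240:370],(480,300))
im=np.zeros((590,790,3),np.uint8);im[:280,:480]=a;im[285:585,:480]=b;im[:180,490:]=c
cv2.imwrite("pics/d.png",im[:,:,::-1])
E
```

```text
time_s: 54.48
ee_pos: [0.584, -0.105, 0.0357]
ee_rot: [-0.002, 0.713, 0.701, -0.002]
force: [-5.8, 1.2, 11.0]
finger_gap: 0.0089
grip_force: 25.0
time_s: 54.72
ee_pos: [0.586, -0.1058, 0.0352]
ee_rot: [-0.0, 0.713, 0.701, -0.0]
force: [0.1, 0.4, 0.0]
finger_gap: 0.0267
grip_force: 0.0
time_s: 55.85
ee_pos: [0.5876, -0.1058, 0.1894]
ee_rot: [0.001, 0.713, 0.701, 0.001]
force: [0.6, -0.4, 0.2]
finger_gap: 0.0353
grip_force: 0.0
```

View pics/d.png

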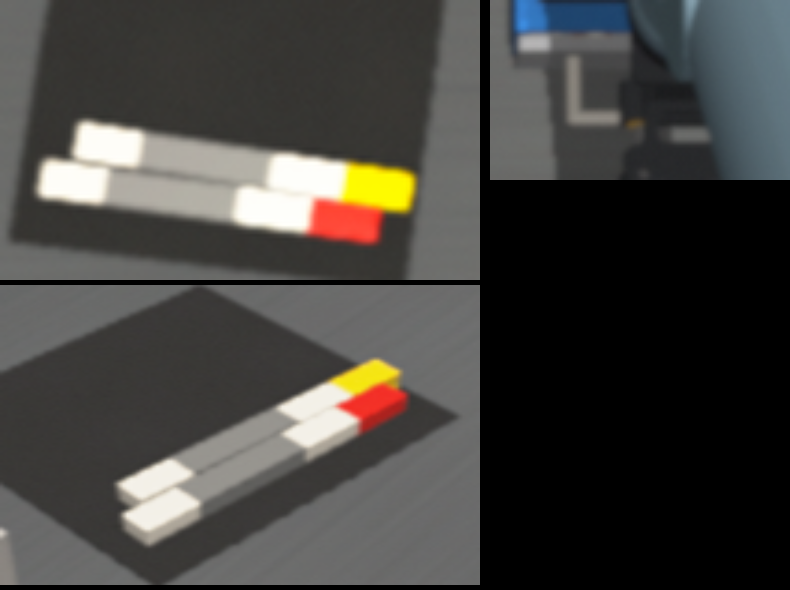

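The drawer handle is back at the home position. The packs lie side by side, yellow farther away (+x). Its cap end at crop (413,190) sticks out past the red end at (381,225).

```bash
python3 - <<'E'
from h import *
np.set_printoptions(precision=4,suppress=True)
P=lambda u,v:plane("top",170+u/4,280+v/4,.021)
for n,a,b in(("yel",(413,190),(76,140)),("red",(381,226),(40,178))):
    e,t=P(*a),P(*b);d=(e-t)/np.linalg.norm(e-t);print(n,e,t,np.linalg.norm(e-t),d,"yaw",np.arctan2(d[1],d[0])+np.pi)
E
python3 -c "
from h import *
go(.415,.13,.12,1.43+.0)"
```

```text
yel [0.404  0.1179 0.021 ] [0.4318 0.2926 0.021 ] 0.17687214135526438 [-0.1576 -0.9875  0.    ] yaw 1.4125710709576162
red [0.3858 0.1343 0.021 ] [0.4126 0.3105 0.021 ] 0.17821539060521913 [-0.15   -0.9887  0.    ] yaw 1.420193037969496
turn 0.82  dx 10.47 dy -10.13 dz 3.36 from [ 0.5862 -0.1057  0.1873] yaw 1.553
```

```bash
python3 -m jog '[[0,0,0,0.94],[1,-0.9,0,0],[1,-0.9,0,0],[1,-0.9,0,0],[1,-0.9,0,0],[1,-0.9,0,0],[1,-0.9,0,0],[1,-0.9,0,0],[0.8,-0.9,0.5,0],[0.5,-0.9,1,0],[0.5,-0.9,1,0],[0,0,1,0],[0,0,1,0],[0,0,0,0],[0,0,0,0]]' 0.4; python3 -c "
from h import *
go(.4042,.119,.007,1.4126)"
```

```text
time_s: 57.82
ee_pos: [0.4366, 0.0966, 0.0977]
ee_rot: [-0.0, 0.761, 0.649, -0.0]
force: [-0.6, 0.1, 0.7]
finger_gap: 0.0353
grip_force: 0.0
turn -0.01  dx 0.85 dy -1.78 dz 4.53 from [0.4366 0.0966 0.0977] yaw 1.412
```

```bash
python3 -m jog '[[0.45,-0.9,0,0],[0.4,-0.88,0,0],[0,0,1,0],[0,0,1,0],[0,0,1,0],[0,0,0.6,0],[0,0,0.4,0],[0,0,0.3,0],[0,0,0.15,0],[0,0,0,0]]' && python3 -m jog '[[0,0,0,0],[0,0,0,0],[0,0,0,0]]' 0 15 && python3 -m jog '[[0,0.2,-0.15,0],[0,0.5,0,0],[0,0.5,0,0],[0,0.5,0,0],[0,0.5,0,0],[0,0.3,0,0],[0,0,0.1,0],[0,0,0,0]]'
```

```text
time_s: 59.08
ee_pos: [0.4042, 0.119, 0.0086]
ee_rot: [0.0, 0.761, 0.649, 0.0]
force: [-0.1, -0.7, 0.2]
finger_gap: 0.0352
grip_force: 0.0
time_s: 59.45
ee_pos: [0.4044, 0.119, 0.0087]
ee_rot: [0.0, 0.761, 0.649, 0.0]
force: [-0.7, -0.3, 2.3]
finger_gap: 0.0178
grip_force: 15.0
time_s: 60.45
ee_pos: [0.4531, 0.1111, 0.0093]
ee_rot: [-0.0, 0.761, 0.649, -0.0]
force: [-0.6, -0.1, -0.6]
finger_gap: 0.0178
grip_force: 15.0
```

```bash
python3 -m jog '[[0,0,0,0],[0,0,0,0],[0,0,0,0]]' 0.35 && python3 -m jog '[[0.3,0,0,0],[0.3,0,0,0],[0,0,0,0]]' && python3 -m jog '[[0,0,0,0],[0,0,0,0],[0,0,0,0]]' 0 4 && python3 -m jog '[[0,0,-0.5,0],[0.1,0,-0.8,0],[0.1,0,-0.8,0],[0.1,0,-0.8,0],[0,0,0,0],[0,0,0,0]]' && python3 - <<'E'
from h import *
t=imaging.snapshot("top");s=imaging.snapshot("side")
im=np.hstack([cv2.resize(t[270:350,150:300],(395,210)),cv2.resize(s[240:420,220:420],(395,356))[:210]]) if 0 else cv2.resize(s[240:420,220:420],(600,540),interpolation=2)
cv2.imwrite("pics/e.png",im[:,:,::-1])
E
```

```text
time_s: 60.82
ee_pos: [0.4535, 0.1111, 0.0096]
ee_rot: [0.0, 0.761, 0.649, 0.0]
force: [-0.1, 0.7, -0.7]
finger_gap: 0.0307
grip_force: 0.0
time_s: 61.2
ee_pos: [0.4556, 0.1239, 0.0096]
ee_rot: [-0.0, 0.761, 0.649, 0.0]
force: [-0.4, 0.9, -1.0]
finger_gap: 0.0309
grip_force: 0.0
time_s: 61.58
ee_pos: [0.4554, 0.1227, 0.0095]
ee_rot: [0.0, 0.761, 0.649, -0.0]
force: [-0.2, -0.4, 0.5]
finger_gap: 0.0181
grip_force: 4.0
time_s: 62.32
ee_pos: [0.4565, 0.1287, 0.0675]
ee_rot: [0.0, 0.761, 0.649, 0.0]
force: [0.7, -0.5, -1.5]
finger_gap: 0.0175
grip_force: 4.0
```

View pics/e.png

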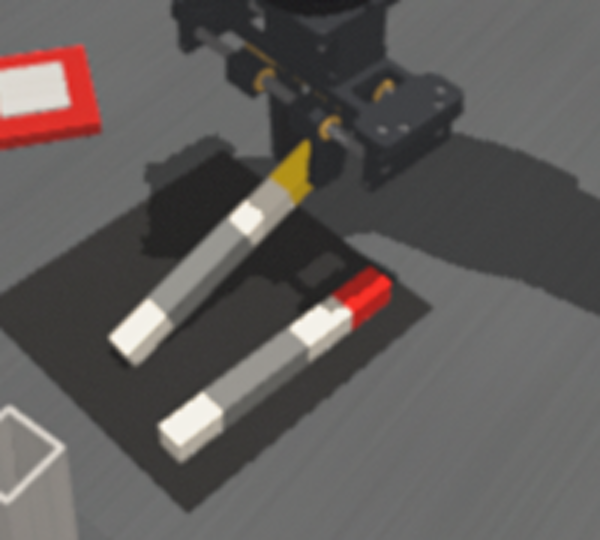

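It pivots, with the tail still on the mat. I'll keep raising.

```bash
python3 -m jog '[[0.2,0,-0.6,0],[0.2,0,-0.6,0],[0.2,0,-0.6,0],[0.2,0,-0.6,0],[0.2,0,-0.6,0],[0.2,0,-0.6,0],[0.2,0,-0.6,0],[0.2,0,-0.6,0],[0.2,0,-0.6,0],[0.1,0,-0.6,0],[0,0,-0.6,0],[0,0,-0.6,0],[0,0,-0.6,0],[0,0,-0.6,0],[0,0,-0.6,0],[0,0,0,0],[0,0,0,0],[0,0,0,0]]' && python3 - <<'E'
from h import *
s=imaging.snapshot("side")
cv2.imwrite("pics/f.png",cv2.resize(s[150:390,200:420],(550,600),interpolation=2)[:,:,::-1])
E
```

```text
time_s: 64.68
ee_pos: [0.4621, 0.1662, 0.247]
ee_rot: [-0.0, 0.761, 0.649, -0.0]
force: [0.6, 0.4, -0.2]
finger_gap: 0.0177
grip_force: 4.0
```

View pics/f.png

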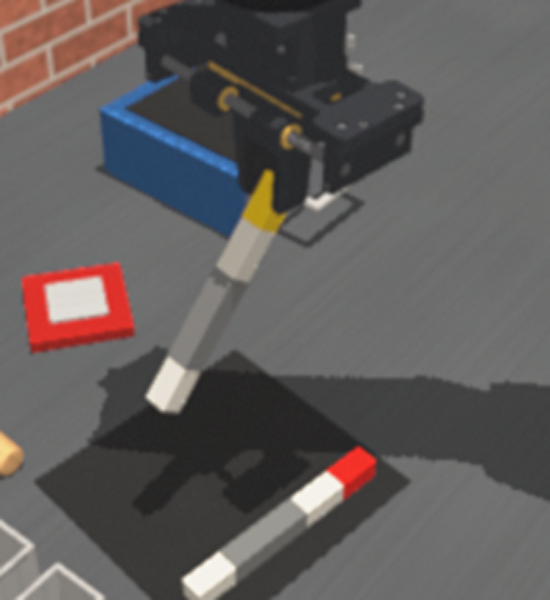

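```bash
python3 - <<'E'
from h import *
p=pose()[0]+[0,0,.006];u=np.array([.158,.9875,0])
for th in range(10,60,5):
    q=p+.158*(np.sin(np.radians(th))*u-np.cos(np.radians(th))*np.array([0,0,1])); print(th,np.round(proj("side",q)),q.round(3))
E
```

```text
10 [296. 300.] [0.466 0.193 0.097]
15 [291. 303.] [0.469 0.207 0.1  ]
20 [285. 305.] [0.471 0.22  0.105]
25 [279. 306.] [0.473 0.232 0.11 ]
30 [274. 307.] [0.475 0.244 0.116]
35 [268. 307.] [0.476 0.256 0.124]
40 [263. 307.] [0.478 0.267 0.132]
45 [258. 306.] [0.48  0.277 0.141]
50 [253. 305.] [0.481 0.286 0.151]
55 [248. 302.] [0.483 0.294 0.162]
```

```bash
python3 -m jog '[[0,0,1,0],[0,0,1,0],[0,0,1,0],[0,0,1,0],[0,0,0.7,0],[0,0,0.5,0],[0,0,0.3,0],[0,0,0.3,0],[0,0,0,0]]' - 3; python3 -m jog '[[0.3,0,-0.2,0],[0.3,0,-0.2,0],[0.3,0,-0.15,0],[0.3,0,-0.15,0],[0.3,0,-0.15,0],[0.3,0,-0.1,0],[0.3,0,-0.1,0],[0.3,0,-0.1,0],[0.3,0,-0.1,0],[0.3,0,-0.1,0],[0.3,0,-0.05,0],[0.3,0,-0.05,0],[0.3,0,-0.05,0],[0.3,0,0,0],[0.3,0,0,0],[0.3,0,0,0],[0.1,0,0,0],[0,0,0,0]]';python3 - <<'E'
from h import *
s=imaging.snapshot("side");t=imaging.snapshot("top")
cv2.imwrite("pics/g.png",np.hstack([cv2.resize(s[190:390,180:360],(450,500),interpolation=2),cv2.resize(t[250:350,160:230],(350,500),interpolation=2)])[:,:,::-1])
E
```

```text
time_s: 65.85
ee_pos: [0.4622, 0.1665, 0.1313]
ee_rot: [-0.0, 0.761, 0.649, -0.0]
force: [0.2, -0.8, 0.7]
finger_gap: 0.0178
grip_force: 3.0
time_s: 68.1
ee_pos: [0.4779, 0.2632, 0.1614]
ee_rot: [-0.0, 0.761, 0.649, -0.0]
force: [-0.3, -0.3, -0.9]
finger_gap: 0.018
grip_force: 3.0
```

View pics/g.png

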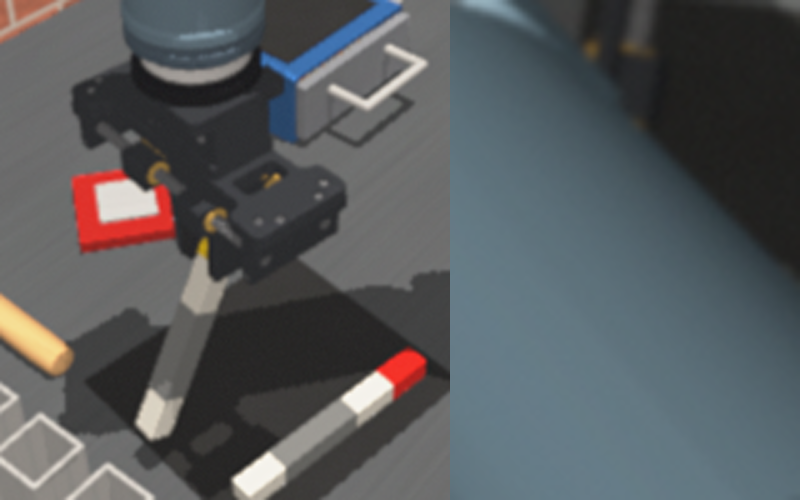

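The pack is still tilted, with its tail at side pixel (242,362). I'll work out the tilt numerically from the tail.

```bash
cat > tail.py <<'E'
from h import *
from bench import telemetry
import sys
L=float(sys.argv[1]) if len(sys.argv)>1 else .162   # pivot to tail end
yaw=pose()[1]; u=np.array([np.cos(yaw),np.sin(yaw),0]); p=pose()[0]+[0,0,.006]
v,s=hsv(imaging.snapshot("side")),None
m=((v[...,1]<60)&(v[...,2]>95)).astype(np.uint8)
# predicted tail-white centre (last ~30 mm) for each tilt; score by white pixels inside a small patch
best=[]
for n,c,st in [(i,b[0],b[1]) for i,b in enumerate(blobs(m>0,40))]:
    if st[4]>1500: continue
    d=[(np.hypot(*(np.array(proj("side",p+(L-.016)*(np.sin(a)*u-np.cos(a)*np.array([0,0,1]))))-c)),a) for a in np.radians(np.arange(-40,80,1))]
    e=min(d)
    if e[0]<12: best.append((round(e[0],1),round(np.degrees(e[1])),c.round(1),int(st[4])))
print("tilt candidates (px err, deg, centroid, area):",best,"TCP",p.round(4))
E
python3 tail.py
```

```text
tilt candidates (px err, deg, centroid, area): [] TCP [0.4779 0.2629 0.1675]
```

```bash
python3 - <<'E'
from h import *
yaw=pose()[1]; u=np.array([np.cos(yaw),np.sin(yaw),0]); p=pose()[0]+[0,0,.006]
for a in range(-10,50,5):
    r=np.radians(a);f=lambda L:np.round(proj("side",p+L*(np.sin(r)*u-np.cos(r)*np.array([0,0,1]))));print(a,f(.14),f(.162),"white/grey edge 45mm from tail",f(.12))
s=imaging.snapshot("side");H=hsv(s);print(H[345:368:3,230:262:4,2])
print("pivot px",proj("side",p))
E
```

```text
-10 [278. 338.] [279. 345.] white/grey edge 45mm from tail [276. 332.]
-5 [272. 342.] [274. 349.] white/grey edge 45mm from tail [271. 336.]
0 [267. 346.] [268. 354.] white/grey edge 45mm from tail [267. 339.]
5 [262. 349.] [262. 358.] white/grey edge 45mm from tail [262. 342.]
10 [257. 352.] [256. 361.] white/grey edge 45mm from tail [257. 344.]
15 [251. 355.] [249. 364.] white/grey edge 45mm from tail [253. 347.]
20 [246. 357.] [243. 367.] white/grey edge 45mm from tail [248. 348.]
25 [240. 359.] [237. 369.] white/grey edge 45mm from tail [243. 350.]
30 [235. 361.] [230. 371.] white/grey edge 45mm from tail [239. 351.]
35 [229. 362.] [224. 372.] white/grey edge 45mm from tail [234. 352.]
40 [224. 362.] [218. 373.] white/grey edge 45mm from tail [230. 352.]
45 [219. 362.] [212. 373.] white/grey edge 45mm from tail [225. 352.]
[[ 38  39  74 124 120  89  84  39]
 [ 37  38 149 215 112  99  63  39]
 [ 40  38 210 217 178 158  38  38]
 [ 40  48 218 218 179 145  37  38]
 [ 41 108 217 219 180 104  39  38]
 [ 60  96 218 207 179  57  40  39]
 [110  77 164 184 172  38  40  42]
 [111 109  44  52  37  40  39  60]]
pivot px (np.float64(263.5790937677553), np.float64(290.6859002851008))
```

```bash
python3 -m jog '[[0,0,0.5,0],[0,0,0.4,0],[0,0,0.05,0],[0.3,0,-0.1,0],[0.3,0,-0.1,0],[0.3,0,-0.05,0],[0.3,0,-0.05,0],[0.3,0,-0.05,0],[0.3,0,0,0],[0.3,0,0,0],[0.3,0,0,0],[0.3,0,0,0],[0.2,0,0,0],[0,0,0,0]]' - 3; python3 - <<'E'
from h import *
yaw=pose()[1]; u=np.array([np.cos(yaw),np.sin(yaw),0]); p=pose()[0]+[0,0,.006]
for a in range(-10,30,5):
    r=np.radians(a);f=lambda L:np.round(proj("side",p+L*(np.sin(r)*u-np.cos(r)*np.array([0,0,1]))));print(a,f(.14),f(.156))
s=imaging.snapshot("side");H=hsv(s)
c=np.array(f(.14),int);m=np.zeros(H.shape[:2],bool);m[335:400,205:262]=(H[335:400,205:262,2]>140)&(H[335:400,205:262,1]<60)
print([(b[0].round(),b[1]) for b in blobs(m)])
cv2.imwrite("pics/h.png",cv2.resize(s[190:400,180:360],(514,600),interpolation=2)[:,:,::-1])
E
```

```text
time_s: 70.05
ee_pos: [0.487, 0.3208, 0.1495]
ee_rot: [-0.0, 0.761, 0.649, 0.0]
force: [-0.0, 0.3, -0.9]
finger_gap: 0.0176
grip_force: 3.0
-10 [253. 360.] [254. 364.]
-5 [247. 364.] [248. 369.]
0 [242. 368.] [242. 374.]
5 [236. 372.] [236. 378.]
10 [230. 375.] [230. 382.]
15 [224. 378.] [223. 385.]
20 [218. 381.] [216. 388.]
25 [212. 383.] [210. 391.]
[(array([232., 336.]), array([226, 335,  13,   4,  36], dtype=int32)), (array([219., 385.]), array([205, 362,  37,  38, 683], dtype=int32))]
```

View pics/h.png

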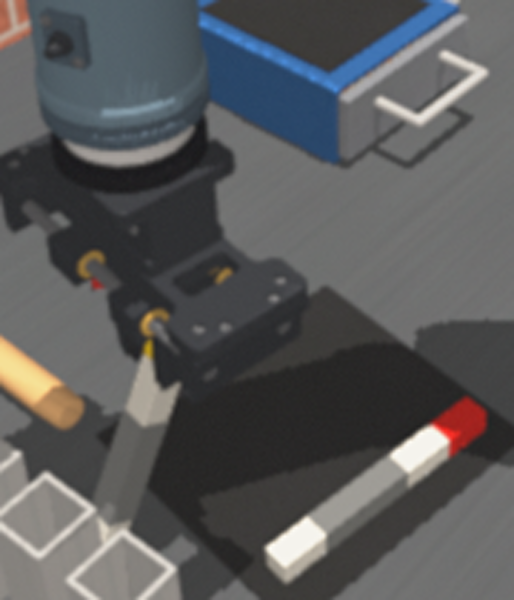

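The tail slid along the mat instead of catching and is now next to the middle tube, with the tilt still about 20°. I'll raise it a little and press the stick flush against that tube's wall to bring it vertical.

```bash
python3 -m jog '[[0,0,-0.6,0],[0,0,-0.7,0],[0,0,0,-0.5],[0,0,0,-0.45],[0.3,0,0,0],[0.3,0,0,0],[0.3,0,0,0],[0.3,0,0,0],[0.3,0,0,0],[0.3,0,0,0],[0.3,0,0,0],[0.3,0,0,0],[0.2,0,0,0],[0,0,0,0]]' - 3; python3 -m jog '[[0.15,0,0,0],[0.1,0,0,0],[0.1,0,0,0],[0,0,0,0]]'
```

```text
time_s: 71.85
ee_pos: [0.4878, 0.3728, 0.1755]
ee_rot: [-0.0, 0.713, 0.701, 0.0]
force: [-0.6, -0.3, -0.3]
finger_gap: 0.0182
grip_force: 3.0
time_s: 72.35
ee_pos: [0.488, 0.3796, 0.1755]
ee_rot: [-0.0, 0.713, 0.701, 0.0]
force: [0.2, -0.2, -0.2]
finger_gap: 0.0182
grip_force: 3.0
```

```bash
python3 -m jog '[[0.1,0,0,0],[0.1,0,0,0],[0.05,0,0,0],[0,0,0,0]]'; python3 - <<'E'
from h import *
p=pose()[0]+[0,0,.006];u=np.array([0,1,0])
for a in(-10,0,10,20,30):
    r=np.radians(a);f=lambda L:np.round(proj("side",p+L*(np.sin(r)*u-np.cos(r)*np.array([0,0,1]))));print(a,f(.05),f(.14))
s=imaging.snapshot("side")
cv2.imwrite("pics/i.png",cv2.resize(s[240:440,130:310],(540,600),interpolation=2)[:,:,::-1])
E
```

```text
time_s: 72.85
ee_pos: [0.4881, 0.3845, 0.1755]
ee_rot: [-0.0, 0.713, 0.701, -0.0]
force: [-0.8, 0.3, -0.5]
finger_gap: 0.0182
grip_force: 3.0
-10 [210. 344.] [223. 373.]
0 [205. 348.] [212. 383.]
10 [201. 351.] [201. 393.]
20 [197. 354.] [189. 401.]
30 [192. 356.] [176. 407.]
```

View pics/i.png

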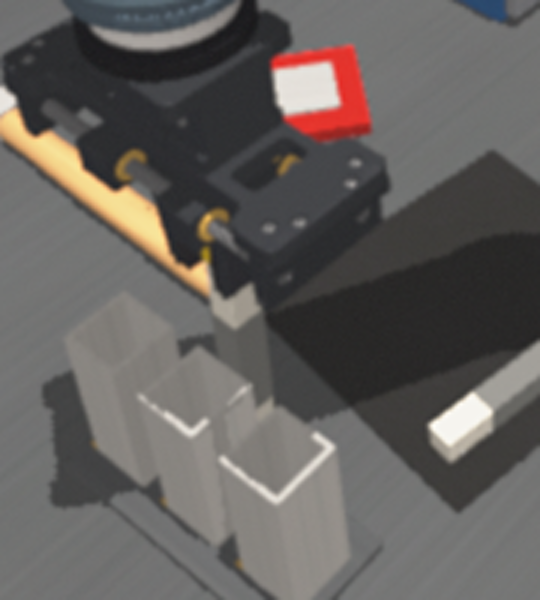

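The stick is now vertical against the wall. I'll lock the grip, back off and raise.

```bash
python3 -m jog '[[0,0,0,0],[0,0,0,0],[0,0,0,0]]' - 25; python3 -m jog '[[-0.5,0,0,0],[-0.5,0,-0.3,0],[0,0,-1,0],[0,0,-1,0],[0,0,-1,0],[0,0,-1,0],[0,0,-1,0],[0,0,-0.8,0],[0,1,0,0],[0,1,0,0],[0,0.95,0,0],[0.6,0,0,0],[0.6,0,0,0],[0,0,0,0],[0,0,0,0]]'; python3 - <<'E'
from h import *
go(.5467,.4106,.29)
p=pose()[0]+[0,0,.006]
for n,u in(("y",[0,1,0]),("x",[1,0,0])):
  for a in(-10,0,10):
    r=np.radians(a);f=lambda L:np.round(proj("side",p+L*(np.sin(r)*np.array(u)-np.cos(r)*np.array([0,0,1]))));print(n,a,f(.03),f(.158))
s=imaging.snapshot("side")
cv2.imwrite("pics/j.png",cv2.resize(s[240:400,90:270],(675,600),interpolation=2)[:,:,::-1])
E
```

```text
time_s: 73.28
ee_pos: [0.4881, 0.3844, 0.1755]
ee_rot: [-0.0, 0.713, 0.701, -0.0]
force: [-0.2, 0.5, -0.5]
finger_gap: 0.0178
grip_force: 25.0
time_s: 75.15
ee_pos: [0.5466, 0.3877, 0.2976]
ee_rot: [0.0, 0.713, 0.702, -0.0]
force: [-0.3, 0.6, -0.3]
finger_gap: 0.0176
grip_force: 25.0
turn 0.00  dx 1.14 dy -0.01 dz 0.38 from [0.5466 0.3877 0.2976] yaw 1.555
y -10 [166. 261.] [191. 314.]
y 0 [163. 263.] [178. 325.]
y 10 [160. 265.] [163. 334.]
x -10 [165. 264.] [189. 332.]
x 0 [163. 263.] [178. 325.]
x 10 [160. 261.] [166. 316.]
```

View pics/j.png

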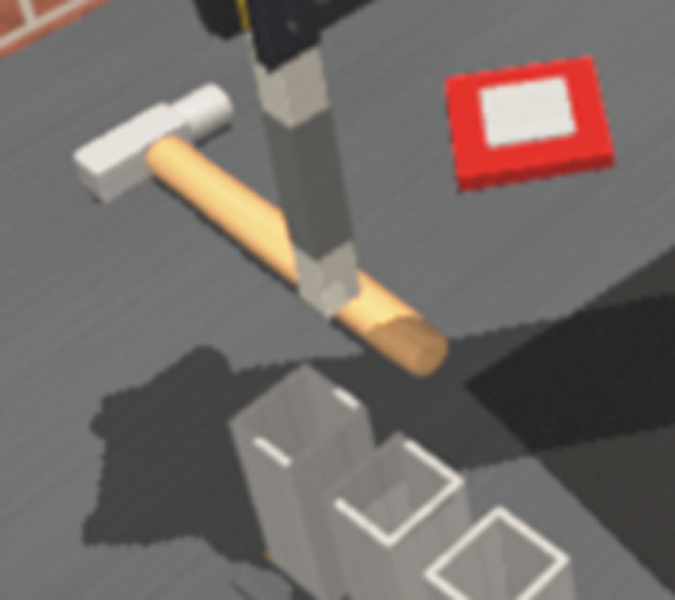

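The pack hangs vertically, tail at side pixel (178,320) against (178,325) predicted. I'll insert it in the far tube.

```bash
python3 -m jog '[[0.5,0,0,0],[0.64,0,0,0],[0,0,0.5,0],[0,0,0.8,0],[0,0,0.8,0],[0,0,0.8,0],[0,0,0.8,0],[0,0,0.8,0],[0,0,0.8,0],[0,0,0.8,0],[0,0,0.3,0],[0,0,0.2,0],[0,0,0,0]]'; python3 -m jog '[[0,0,0.15,0],[0,0,0.15,0],[0,0,0,0]]'
```

```text
time_s: 76.82
ee_pos: [0.5477, 0.4103, 0.1656]
ee_rot: [0.0, 0.713, 0.701, 0.0]
force: [-0.3, -0.0, -0.8]
finger_gap: 0.0175
grip_force: 25.0
time_s: 77.2
ee_pos: [0.5475, 0.4101, 0.1593]
ee_rot: [-0.0, 0.713, 0.701, -0.0]
force: [-0.1, 0.1, -1.3]
finger_gap: 0.0176
grip_force: 25.0
```

```bash
python3 -m jog '[[0,0,0.1,0],[0,0,0.1,0],[0,0,0,0]]'; python3 -m jog '[[0,0,0.1,0],[0,0,0.1,0],[0,0,0,0]]'
```

```text
time_s: 77.58
ee_pos: [0.5475, 0.4101, 0.1553]
ee_rot: [-0.0, 0.713, 0.701, -0.0]
force: [0.8, -0.3, -1.4]
finger_gap: 0.0177
grip_force: 25.0
time_s: 77.95
ee_pos: [0.5475, 0.4101, 0.1513]
ee_rot: [-0.0, 0.713, 0.701, -0.0]
force: [-0.0, -0.2, -0.9]
finger_gap: 0.0177
grip_force: 25.0
```

```bash
python3 -m jog '[[0,0,0.1,0],[0,0,0.1,0],[0,0,0,0]]'; python3 -m jog '[[0,0,0.1,0],[0,0,0,0]]'
```

```text
time_s: 78.32
ee_pos: [0.5474, 0.4101, 0.1472]
ee_rot: [-0.0, 0.713, 0.701, -0.0]
force: [-0.2, 0.2, -0.6]
finger_gap: 0.0178
grip_force: 25.0
time_s: 78.58
ee_pos: [0.5477, 0.4103, 0.1456]
ee_rot: [-0.0, 0.713, 0.701, 0.0]
force: [-0.4, -0.5, -0.4]
finger_gap: 0.0177
grip_force: 25.0
```

```bash
python3 -m jog '[[0,0,0.1,0],[0,0,0.1,0],[0,0,0,0]]';python3 -m jog '[[0,0,0.1,0],[0,0,0.1,0],[0,0,0,0]]'
```

```text
time_s: 78.95
ee_pos: [0.5488, 0.4127, 0.1452]
ee_rot: [-0.0, 0.713, 0.701, 0.003]
force: [-1.8, 0.5, 17.2]
finger_gap: 0.0176
grip_force: 25.0
time_s: 79.32
ee_pos: [0.5504, 0.4152, 0.1447]
ee_rot: [-0.0, 0.713, 0.701, 0.006]
force: [-1.9, 0.3, 30.8]
finger_gap: 0.0178
grip_force: 25.0
```

```bash
python3 -m jog '[[0,0,-0.2,0],[0,0,-0.2,0],[0,0,0,0]]' && python3 -m jog '[[0,0,0,0],[0,0,0,0],[0,0,0,0]]' 0.4 && python3 -m jog '[[0,0,-0.5,0],[0,0,-1,0],[0,0,-1,0],[0,0,-1,0],[-1,-0.6,0,0],[-1,-0.6,0,0],[-1,-0.6,0,0],[-1,-0.6,0,0],[-1,-0.6,0,0],[-1,-0.6,0,0],[-1,-0.6,0,0],[-1,-0.6,0,0],[-1,-0.6,0,0],[-1,-0.6,0,0],[-1,-0.6,0,0],[-1,-0.6,0,0],[-1,-0.6,0,0],[-0.3,0,0,0.9],[0,0,0,0]]' && python3 - <<'E'
from h import *
np.set_printoptions(precision=4,suppress=True)
go(.3876,.1462,.007,1.42)
T,S=hsv(imaging.snapshot("top")),hsv(imaging.snapshot("side"))
for n,H in(("top",T),("side",S)):
  for nm,lo,hi in(("yel",(20,150,80),(35,255,255)),("red",(0,150,90),(8,255,255))):
    print(n,nm,[(b[0].round(1),b[1][4]) for b in blobs(rng(H,lo,hi),20)])
print("yel expected side",proj("side",(.5467,.4106,.165)),"top",proj("top",(.5467,.4106,.181)))
E
```

```text
time_s: 79.7
ee_pos: [0.5475, 0.4106, 0.1455]
ee_rot: [-0.0, 0.713, 0.701, 0.0]
force: [0.7, 1.3, 1.3]
finger_gap: 0.018
grip_force: 25.0
time_s: 80.08
ee_pos: [0.5475, 0.4099, 0.1451]
ee_rot: [0.0, 0.713, 0.701, -0.0]
force: [-0.6, -0.6, 0.3]
finger_gap: 0.0352
grip_force: 0.0
time_s: 82.45
ee_pos: [0.3876, 0.1466, 0.2165]
ee_rot: [0.001, 0.758, 0.652, 0.001]
force: [-0.3, 0.6, 0.0]
finger_gap: 0.0353
grip_force: 0.0
turn -0.00  dx -0.02 dy 0.00 dz 10.47 from [0.3876 0.1466 0.2165] yaw 1.420
top yel [(array([477.6, 138.7]), np.int32(50)), (array([112.8, 250.6]), np.int32(183))]
top red [(array([260.2, 194.3]), np.int32(1100))]
side yel [(array([166.9, 324.3]), np.int32(367))]
side red [(array([230.2, 273.9]), np.int32(813)), (array([341.3, 337.6]), np.int32(218))]
yel expected side (np.float64(163.27513596551077), np.float64(325.1056098233822)) top (np.float64(107.58028452040341), np.float64(247.8340517969504))
```

The yellow pack stands in the far tube. Now the red one.

```bash
python3 -m jog '[[0,0,1,0],[0,0,1,0],[0,0,1,0],[0,0,1,0],[0,0,1,0],[0,0,1,0],[0,0,1,0],[0,0,1,0],[0,0,0.9,0],[0,0,0.6,0],[0,0,0.5,0],[0,0,0.35,0],[0,0,0,0],[0,0,0,0]]' && python3 -m jog '[[0,0,0,0],[0,0,0,0],[0,0,0,0],[0,0,0,0]]' 0 3 && python3 -m jog '[[0,0,-0.5,0],[0.1,0,-0.7,0],[0.1,0,-0.7,0],[0.1,0,-0.7,0],[0.2,0,-0.6,0],[0.2,0,-0.6,0],[0.2,0,-0.6,0],[0.3,0,-0.5,0],[0.3,0,-0.4,0],[0.4,0,-0.4,0],[0.4,0,-0.4,0],[0.4,0,-0.3,0],[0.4,0,-0.3,0],[0.4,0,-0.3,0],[0.4,0,-0.2,0],[0.4,0,-0.2,0],[0.4,0,-0.2,0],[0.4,0,-0.2,0],[0,0,0,0]]'; python3 - <<'E'
from h import *
yaw=pose()[1]; u=np.array([np.cos(yaw),np.sin(yaw),0]); p=pose()[0]+[0,0,.006]
for a in range(0,60,10):
    r=np.radians(a);f=lambda L:np.round(proj("side",p+L*(np.sin(r)*u-np.cos(r)*np.array([0,0,1]))));print(a,f(.14),f(.16))
s=imaging.snapshot("side");H=hsv(s)
m=np.zeros(H.shape[:2],bool);m[330:460,250:340]=(H[330:460,250:340,2]>130)&(H[330:460,250:340,1]<60)
print([(b[0].round(),b[1]) for b in blobs(m)])
E
```

```text
time_s: 84.3
ee_pos: [0.3874, 0.1469, 0.0088]
ee_rot: [0.0, 0.759, 0.652, 0.0]
force: [0.3, -0.5, 0.6]
finger_gap: 0.035
grip_force: 0.0
time_s: 84.8
ee_pos: [0.3876, 0.1469, 0.0087]
ee_rot: [0.0, 0.759, 0.652, 0.0]
force: [0.8, -0.7, 3.9]
finger_gap: 0.0181
grip_force: 3.0
time_s: 87.18
ee_pos: [0.4028, 0.2485, 0.1648]
ee_rot: [-0.0, 0.758, 0.652, 0.0]
force: [-0.3, 0.3, -1.0]
finger_gap: 0.0182
grip_force: 3.0
0 [304. 361.] [304. 368.]
10 [294. 368.] [292. 376.]
20 [283. 374.] [281. 383.]
30 [273. 377.] [269. 387.]
40 [263. 379.] [257. 390.]
50 [254. 379.] [247. 390.]
[(array([298., 335.]), array([290, 330,  17,  13, 167], dtype=int32)), (array([283., 381.]), array([274, 371,  18,  20, 219], dtype=int32))]
```

The tail centroid at side (283,381) gives a tilt of about 22°. I'll do the same wall press on the near tube.

```bash
python3 -m jog '[[0,0,-0.5,-0.45],[0,0,0,-0.45],[0.4,0.4,0,0],[0.5,0.4,0,0],[0.5,0.35,0,0],[0.5,0,0,0],[0.5,0,0,0],[0.5,0,0,0],[0.4,0,0,0],[0.3,0,0,0],[0.3,0,0,0],[0.3,0,0,0],[0.3,0,0,0],[0.3,0,0,0],[0.3,0,0,0],[0.3,0,0,0],[0.3,0,0,0],[0,0,0,0]]'; python3 -c "
from h import *
go(.4265,.384,.175,1.555)"
```

```text
time_s: 89.48
ee_pos: [0.4273, 0.3619, 0.1745]
ee_rot: [-0.0, 0.713, 0.701, 0.0]
force: [-0.2, -1.0, -1.4]
finger_gap: 0.0179
grip_force: 3.0
turn -0.00  dx 1.11 dy -0.06 dz -0.02 from [0.4273 0.3619 0.1745] yaw 1.555
```

```bash
python3 -m jog '[[0.2,0,0,0],[0.2,0,0,0],[0.2,0,0,0],[0.2,0,0,0],[0.15,0,0,0],[0.1,0,0,0],[0.05,0,0,0],[0,0,0,0]]'; python3 -m jog '[[0,0,0,0],[0,0,0,0]]' - 25; python3 -m jog '[[-0.5,0,0,0],[-0.5,0,-0.3,0],[0,0,-1,0],[0,0,-1,0],[0,0,-1,0],[0,0,-1,0],[0,0,-1,0],[0,0,-0.9,0],[0.5,0,0,0],[0,0,0,0],[0,0,0,0]]'; python3 - <<'E'
from h import *
go(.4265,.4091,.29,1.555)
p=pose()[0]+[0,0,.006]
for n,u in(("y",[0,1,0]),("x",[1,0,0])):
  for a in(-10,0,10):
    r=np.radians(a);f=lambda L:np.round(proj("side",p+L*(np.sin(r)*np.array(u)-np.cos(r)*np.array([0,0,1]))));print(n,a,f(.03),f(.135),f(.155))
s=imaging.snapshot("side");H=hsv(s);m=np.zeros(H.shape[:2],bool);m[260:400,170:300]=(H[260:400,170:300,2]>110)&(H[260:400,170:300,1]<60)
print([(b[0].round(),b[1]) for b in blobs(m)])
cv2.imwrite("pics/k.png",cv2.resize(s[250:410,130:310],(675,600),interpolation=2)[:,:,::-1])
E
```

```text
time_s: 90.48
ee_pos: [0.4278, 0.3832, 0.1745]
ee_rot: [0.0, 0.713, 0.701, -0.0]
force: [0.4, 0.1, -1.5]
finger_gap: 0.0177
grip_force: 3.0
time_s: 90.72
ee_pos: [0.4279, 0.3832, 0.1745]
ee_rot: [0.0, 0.713, 0.701, -0.0]
force: [-0.5, -0.9, -0.5]
finger_gap: 0.0178
grip_force: 25.0
time_s: 92.1
ee_pos: [0.4272, 0.373, 0.2975]
ee_rot: [-0.0, 0.713, 0.701, -0.001]
force: [-0.6, -0.0, -1.0]
finger_gap: 0.0179
grip_force: 25.0
turn -0.00  dx 1.80 dy -0.07 dz 0.37 from [0.4272 0.373  0.2975] yaw 1.555
y -10 [233. 293.] [248. 337.] [251. 344.]
y 0 [230. 295.] [237. 348.] [238. 357.]
y 10 [227. 297.] [225. 357.] [224. 368.]
x -10 [233. 297.] [249. 355.] [251. 365.]
x 0 [230. 295.] [237. 348.] [238. 357.]
x 10 [228. 293.] [226. 339.] [225. 346.]
[(array([213., 327.]), array([ 170,  260,  130,  140, 8170], dtype=int32)), (array([240., 358.]), array([231, 348,  18,  21, 257], dtype=int32))]
```

View pics/k.png

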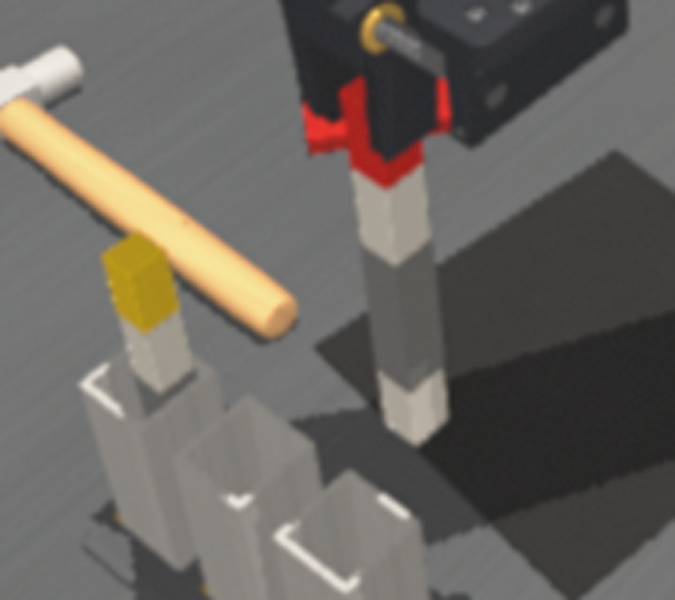

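Yellow stands upright in its tube and red hangs vertically, bottom at side pixel (241,366). I'll insert red in the near tube.

```bash
python3 -m jog '[[0.5,0,0,0],[0.7,-0.05,0,0],[0.6,0,0,0],[0,0,0,0],[0,0,0.5,0],[0,0,0.8,0],[0,0,0.8,0],[0,0,0.8,0],[0,0,0.8,0],[0,0,0.8,0],[0,0,0.6,0],[0,0,0.3,0],[0,0,0.2,0],[0,0,0,0]]'; python3 -m jog '[[0,0,0.15,0],[0,0,0.15,0],[0,0,0,0]]';python3 -m jog '[[0,0,0.15,0],[0,0,0.1,0],[0,0,0,0]]'
```

```text
time_s: 93.9
ee_pos: [0.4273, 0.4094, 0.1866]
ee_rot: [-0.0, 0.713, 0.701, 0.0]
force: [0.2, -0.0, -0.8]
finger_gap: 0.0174
grip_force: 25.0
time_s: 94.28
ee_pos: [0.4272, 0.4091, 0.1803]
ee_rot: [0.0, 0.713, 0.701, -0.0]
force: [0.1, 0.4, -1.0]
finger_gap: 0.0178
grip_force: 25.0
time_s: 94.65
ee_pos: [0.4272, 0.4091, 0.1753]
ee_rot: [0.0, 0.713, 0.701, -0.0]
force: [0.2, -0.2, -1.0]
finger_gap: 0.0178
grip_force: 25.0
```

```bash
python3 -m jog '[[0,0,0.1,0],[0,0,0.1,0],[0,0,0,0]]';python3 -m jog '[[0,0,0.1,0],[0,0,0.1,0],[0,0,0,0]]';python3 -m jog '[[0,0,0.1,0],[0,0,0.1,0],[0,0,0,0]]'
```

```text
time_s: 95.02
ee_pos: [0.4272, 0.4092, 0.1713]
ee_rot: [-0.0, 0.713, 0.701, -0.0]
force: [-0.0, -0.6, -0.5]
finger_gap: 0.0178
grip_force: 25.0
time_s: 95.4
ee_pos: [0.4277, 0.4105, 0.1688]
ee_rot: [-0.0, 0.713, 0.701, 0.001]
force: [-2.2, -0.3, 7.0]
finger_gap: 0.0176
grip_force: 25.0
time_s: 95.78
ee_pos: [0.4295, 0.4132, 0.1684]
ee_rot: [-0.0, 0.713, 0.701, 0.005]
force: [-1.3, -0.7, 25.6]
finger_gap: 0.0176
grip_force: 25.2
```

On the floor. I'll ease off, release, retreat and check everything.

```bash
python3 -m jog '[[0,0,-0.2,0],[0,0,0,0]]' && python3 -m jog '[[0,0,0,0],[0,0,0,0],[0,0,0,0]]' 0.4 && python3 -m jog '[[0,0,-0.5,0],[0,0,-1,0],[0,0,-1,0],[0,0,-1,0],[-1,0,0,0],[-1,0,0,0],[-1,0,0,0],[-1,0,0,0],[-1,0,0,0],[-1,0,0,0],[-1,0,0,0],[-1,0,0,0],[0,0,0,0],[0,0,0,0]]' && python3 - <<'E'
from h import *
t=imaging.snapshot("top");s=imaging.snapshot("side")
im=np.vstack([np.hstack([cv2.resize(s[140:440,100:400],(395,395))[:,:,:],cv2.resize(t[100:340,95:335],(395,395))]),np.zeros((5,790,3),np.uint8),np.hstack([cv2.resize(t[110:260,320:500],(240,200)),np.zeros((200,550,3),np.uint8)])])
cv2.imwrite("pics/l.png",im[:,:,::-1])
H=hsv(s)
for nm,lo,hi in(("yel",(20,150,80),(35,255,255)),("red",(0,150,90),(8,255,255))): print(nm,[(b[0].round(1),b[1][4]) for b in blobs(rng(H,lo,hi),20)])
E
```

```text
time_s: 96.02
ee_pos: [0.4278, 0.4101, 0.1686]
ee_rot: [-0.0, 0.713, 0.701, 0.001]
force: [-0.3, 0.7, 8.8]
finger_gap: 0.0179
grip_force: 25.0
time_s: 96.4
ee_pos: [0.4271, 0.4089, 0.167]
ee_rot: [-0.0, 0.713, 0.701, -0.0]
force: [-0.2, -0.1, -0.0]
finger_gap: 0.0351
grip_force: 0.0
time_s: 98.15
ee_pos: [0.4246, 0.2499, 0.2377]
ee_rot: [-0.0, 0.713, 0.701, 0.0]
force: [-0.7, 0.3, 0.2]
finger_gap: 0.0355
grip_force: 0.0
yel [(array([167.1, 324.1]), np.int32(370))]
red [(array([230.2, 273.9]), np.int32(813)), (array([221.9, 364.9]), np.int32(425))]
```

View pics/l.png

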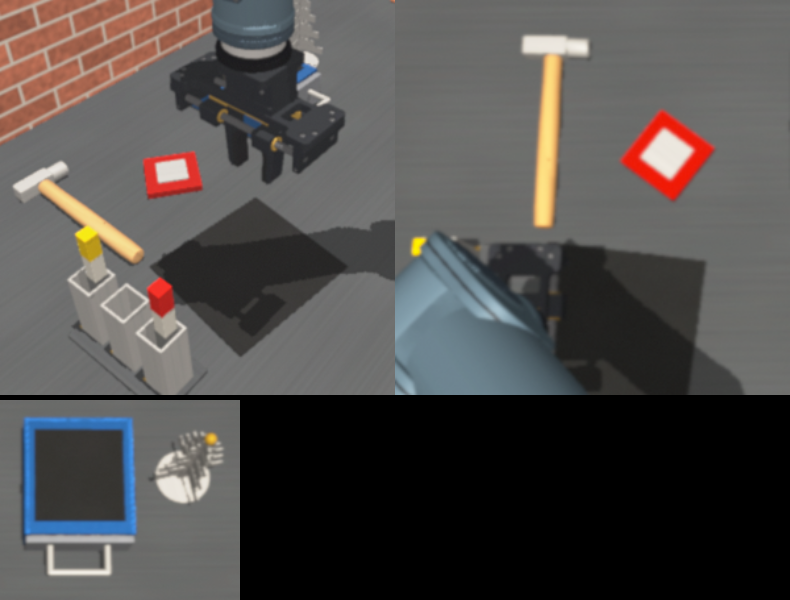

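Both packs stand cap up in their tubes, the drawer is shut, and the tree, hammer and magnet are where they were. I'll hand the job in.

```bash
python3 -c "
from bench import workorder
print(workorder.close_job())"
```

```text
the job is handed in; nothing more can be done
None
```

The job is handed in at about 98 s: all four nozzles stood neck up in their own cells before I pushed the drawer fully home, the yellow and red packs stand cap up in tubes, and the tree, hammer and magnet were not moved; no verdict came back.

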